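# Unload the gluing jig in the art room

## Robot

A 6-joint arm with a two-finger parallel gripper is mounted at the origin on the work surface. World frame = base frame: x ahead of the robot, y to its left, z up, the work surface at z = 0. Lengths are in m, angles in rad, forces in N, time in s.
With the tool pointing down it reaches from about 0.375 to 0.9 m from the base axis. Payload 3.1 kg.
Tool frame: the origin (TCP) lies on the centre line of the jaws, within the pads' length; the fingertips stand 25 mm ahead of it and the grasp point (between the pads) lies 6 mm ahead of it (robot.nose_length is the y of the fingertips in the tool frame, in m); y points along the fingers, z is the direction in which the jaws open and shut, and the axes are right-handed (so a half turn about y gives the same grasp; the last joint's range is limited). The gripper opens to 87 mm and grips with 3 to 60 N. Pads are 19 mm wide; open, the fingers measure 117 mm over their backs; the gripper's body (75 mm by 190 mm) begins 51 mm behind the grasp point.
Start: joints at [1.02, 0.527, 1.433, -0, 1.181, -0.178], TCP at [0.228, 0.582, 0.248] pointing down, gripper open.
Joint ranges: [-3.08, 3.08], [-0.75, 2.2], [0.22, 2.44], [-1.43, 4.57], [0, 2.65], [-2.85, 2.85]. Speed limits (rad/s): [2.79, 2.79, 3.14, 3.14, 3.14, 3.14].

## Interface

Orientations are given as a unit quaternion [x, y, z, w].
In Python, from rig import robot, eyes, ticket gives the robot as it stands.
- The arm moves only by the tool play_rows, never from a script. Its argument "series" is a list of rows, each a list of 7 numbers: the opening, from 0 (shut) to 1 (fully open), then the shift along the tool's x, y, z scaled (see below), then the turn, a rotation vector about the tool's x, y, z scaled (see below). In form: [[claw, dx, dy, dz, ax, ay, az], ...]. A call has 1 to 12 rows; each row shifts and turns the commanded pose from where the row before left it, along the tool's axes as they then stand; what a row does not reach is not made up. The controller multiplies each number of a shift by 100 mm and each number of a turn by 180 degrees. A row lasts 1/12 s, in which the tool goes at most 41.7 mm and 7.16 degrees, less where a joint would pass 70% of its speed; a pose out of reach is approached as far as the arm can. A call with a number of a shift or a turn outside -1 to 1 is refused whole. A call with a gripper value outside its range is refused whole. The fingers move at their own pace and stop on an object; "grip_force" is the grip in N (left out, the last holds). Time passes only in rows, so rows that do not move let the fingers close. It gives the time, the measured TCP pose, the force and the opening at its end, in the units of the state.
- robot.get_obs(): the state, without advancing time (a new reading comes with each control period).
- eyes.camera(name): name is "scene" or "top" or "wrist"; returns the picture (384x512x3 uint8, red, green, blue); there is no depth.
- eyes.camera_params(name): a dict with "K" (3x3 intrinsics, pixels), "rvec" (rotation vector, rad) and "tvec" (3), from world to camera coordinates, as OpenCV has them. Camera axes: x right, y down, z forward; pixel columns grow to the right and rows downward; lengths in m; the calibration is good to about 2 mm. The wrist camera is an equidistant fisheye: a pixel r from the principal point sees the ray r / f radians off the axis. A picture is of the moment at which its call begins: read the wrist's pose just before it. camera_params takes no time and is no camera call; for the wrist camera it gives the pose at the moment of the call.
- ticket.hand_in(): hands the job in, once; it reports no verdict.
The state is a dict: "time": time; "q": joint angles; "joint_velocities": joint speeds; "joint_torque": joint torques, N m; "position": TCP position; "tool_rot": TCP orientation; "ft_force": force on the tool from outside, world axes, zero at the start; "moment": the same for the moment, N m; "grip_width": finger opening in m.
Only numpy, scipy, OpenCV 4.12 (cv2) and the standard library are available. Lean on these libraries where they do the work, as an engineer would, in place of code of your own. Each camera call takes 0.05 s, during which the arm holds its last target.

## Task

The lino has been glued to its printing block, so take the gluing stack apart: set the two weights in the middle of their cork mats (round weight on the round mat, square weight on the square one), then lay the pressing batten lengthwise in the middle of its short wooden rest. Last, slide the printing block forward from under the jig's lip, lift it out and lay it flat, lino side up and lengthwise, in the middle of the slatted drying rack. Do not tip a weight over, and leave everything released and at rest.

Things in the scene. Friction and masses are not known exactly. Their poses are not given: they have to be found in the camera images.
- jig: Gluing jig, fixed: plywood base 240 (x) x 120 (y) x 12 thick, origin at the centre of its underside. At its far (+x) end a stop spans the width, front face at x = +100; from its top a lip 8 thick overhangs towards -x to x = +76, underside 40 above the table (3 above the block's top). Front (-x) and sides are open: a block pulled along -x comes clear of the lip.
- block_center (a point): Printing block, loose, lowest in the stack: pale wood with grey lino face, 160 (x) x 56 (y) x 25 thick, 0.16 kg; point at its centre, 12.5 above its underside, z to the lino side. It lies on the jig's base along the jig's x, its far 17 to 22 mm under the lip: slide it at least 25 mm along the jig's -x before lifting. Grip it across its width at the middle.
- batten_center (a point): Pressing batten, loose, lying on the block, along it: dark wooden bar 100 long (x) x 44 wide (y) x 30 thick, about 0.1 kg; point at its centre, 15 above its underside. Both weights stand on it.
- round_weight_center (a point): Round steel weight, loose, standing on one end of the batten: cylinder 42 in diameter and 40 tall, with a knob 16 in diameter and 10 tall on top, about 0.42 kg; point on its axis, 20 above its underside, z up.
- square_weight_center (a point): Square steel weight, loose, standing on the other end of the batten (8 mm from the round one; which end is which varies): 42 x 42 and 40 tall, with a knob 16 in diameter and 10 tall on top, about 0.48 kg; point at the centre, 20 above its underside, axes along its sides, z up.
- round_mat_top (a point): Round cork mat, fixed, 68 in diameter, 8 thick; point at the centre of its top. Place of the round weight. The four places (two mats, rest, rack) lie left and right of the jig and change about.
- square_mat_top (a point): Square cork mat, fixed, 68 x 68, 8 thick; point at the centre of its top. Place of the square weight.
- batten_rest_top (a point): Batten rest, fixed: brown wooden strip 140 long (x) x 60 wide (y) x 10 thick with a stop 8 thick and 10 high across each end (124 free between the stops); point at the middle of the strip's top, on which the batten lies with its length along x, either way round.
- drying_rack_top (a point): Drying rack, fixed: pale wooden frame 200 (x) x 80 (y) with six cross slats, tops 18 above the table, and at each end a stop 8 thick rising 10 above the slats (184 free between stops); point at the middle, level with the slats' tops. The block lies on it with its length along x, either way round.
There are look-alikes about, which are no part of the job. What is shaped like the part that bears block_center but yellow is not meant.

How it is judged:
By the outcome, as a careful person would: the job done as asked, in the order asked, and still so for the second after the job is handed in, with the robot touching nothing.
It also fails if it takes over 125 s, if anything falls off the work surface, if the arm or the gripper's body presses on something with over 40 N, if the wrist force passes 120 N, or if a joint passes its speed limit or range.

## Working session

There is one attempt and no reset: what is moved stays moved. The work goes in short steps, Python scripts to look and compute and a tool call to move; the robot and the scene stay as the last step left them, time stands still between calls to the robot, and variables do not carry over. Pictures are saved under pics/ and viewed, and the job is handed in when it is done.

Besides the shell and the picture viewer there is one more tool, called in YAML: its name, and indented under it one key for each argument. play_rows: Moves the arm, as the interface text tells. Its arguments: {"type":"object","properties":{"series":{"type":"array","items":{"type":"array","items":{"type":"number"}}},"grip_force":{"type":"number"}},"required":["series"]}

```bash
ls; mkdir -p pics
python3 - <<'E'
from rig import robot, eyes, ticket
import cv2
o=robot.get_obs(); print(o)
for n in ("scene","top","wrist"):
    im=eyes.camera(n); cv2.imwrite(f"pics/{n}0.png",cv2.cvtColor(im,cv2.COLOR_RGB2BGR))
    print(n,eyes.camera_params(n))
E
```

```text
pics
{'time': 0.0, 'q': array([ 1.01950842e+00,  5.28504844e-01,  1.43389565e+00, -3.14348405e-05,
        1.18135531e+00, -1.78511039e-01]), 'joint_velocities': array([ 3.90130975e-04, -6.23908146e-04,  1.07261230e-03,  1.14551914e-03,
       -9.26828181e-05, -1.61872689e-03]), 'joint_torque': array([-8.89618491e-05, -4.40038633e+01, -1.76595211e+01,  6.31274306e-02,
        5.81693533e-02, -1.81903984e-04]), 'position': array([0.22725799, 0.58150167, 0.24654991]), 'tool_rot': array([ 0.6955781 , -0.13129382,  0.13076718, -0.6941419 ]), 'ft_force': array([-0.69772948,  0.51875416,  0.1702549 ]), 'moment': array([-0.07334537, -0.00187546,  0.01307038]), 'grip_width': 0.08683736779249727}
scene {'K': array([[417.45335049,   0.        , 251.2677263 ],
       [  0.        , 417.45335049, 190.88998684],
       [  0.        ,   0.        ,   1.        ]]), 'rvec': array([ 2.39067662,  0.73301974, -0.2663775 ]), 'tvec': array([-0.43517528, -0.18802129,  1.3443727 ])}
top {'K': array([[416.98073362,   0.        , 252.04706248],
       [  0.        , 416.98073362, 193.67980096],
       [  0.        ,   0.        ,   1.        ]]), 'rvec': array([ 2.1081589 , -2.13013638,  0.16665213]), 'tvec': array([0.00829763, 0.54255242, 1.00942787])}
wrist {'K': array([[297.31863964,   0.        , 259.42358501],
       [  0.        , 297.31863964, 189.62156586],
       [  0.        ,   0.        ,   1.        ]]), 'rvec': array([-2.37900447, -1.6246683 , -0.245346  ]), 'tvec': array([-0.62410539, -0.03664776,  0.39119944])}
```

View pics/top0.png

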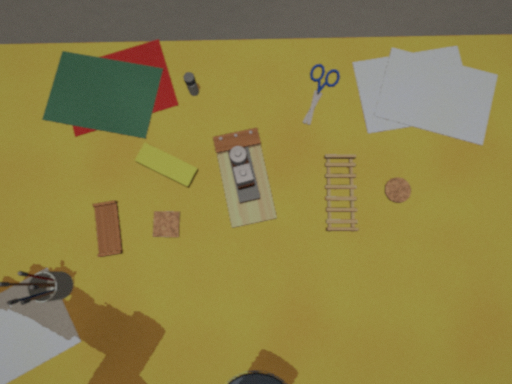

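View pics/scene0.png

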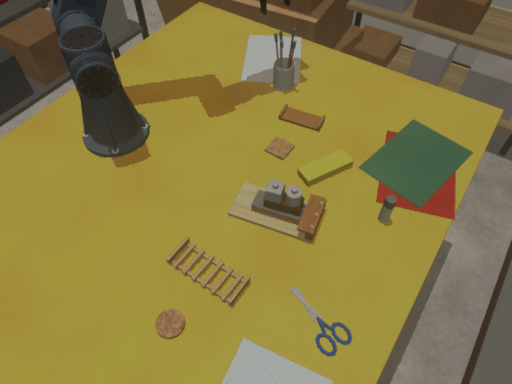

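View pics/wrist0.png

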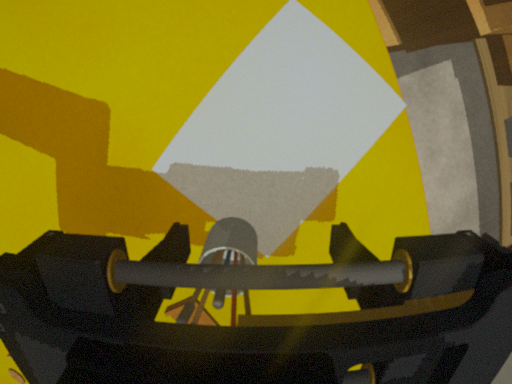

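```bash
cat > h.py <<'E'
import numpy as np, cv2
from rig import robot, eyes, ticket
from scipy.spatial.transform import Rotation as R
def cam(n): 
    p=eyes.camera_params(n); return p['K'],cv2.Rodrigues(np.array(p['rvec']))[0],np.array(p['tvec'])
def ray(n,uv,P=None):
    K,Rm,t=P or cam(n); uv=np.atleast_2d(np.array(uv,float))
    if n=="wrist":
        d=(uv-K[:2,2])/K[0,0]; r=np.linalg.norm(d,axis=1,keepdims=True); s=np.where(r>1e-9,np.sin(r)/np.maximum(r,1e-9),1)
        v=np.hstack([d*s,np.cos(r)])
    else: v=np.hstack([(uv-K[:2,2])/K[0,0],np.ones((len(uv),1))])
    return -Rm.T@t, v@Rm
def onz(n,uv,z,P=None):
    c,v=ray(n,uv,P); return c+v*((z-c[2])/v[:,2:3])
def proj(n,X,P=None):
    K,Rm,t=P or cam(n); X=np.atleast_2d(X); c=X@Rm.T+t
    if n=="wrist":
        rr=np.linalg.norm(c[:,:2],axis=1,keepdims=True); th=np.arctan2(rr,c[:,2:3]); return K[:2,2]+K[0,0]*c[:,:2]/np.maximum(rr,1e-9)*th
    return K[:2,2]+K[0,0]*c[:,:2]/c[:,2:3]
def snap(n,f=None):
    P=cam(n); im=cv2.cvtColor(eyes.camera(n),cv2.COLOR_RGB2BGR)
    if f: cv2.imwrite(f"pics/{f}.png",im)
    return im,P
E
python3 - <<'E'
from h import *
t=cv2.imread('pics/top0.png'); s=cv2.imread('pics/scene0.png')
cv2.imwrite('pics/t_z.png',cv2.resize(t[120:270,80:420][:, :200],None,fx=4,fy=4,interpolation=cv2.INTER_CUBIC))
cv2.imwrite('pics/t_z2.png',cv2.resize(t[120:260,200:400],None,fx=4,fy=4,interpolation=cv2.INTER_CUBIC))
cv2.imwrite('pics/s_z.png',cv2.resize(s[100:250,220:360],None,fx=4,fy=4,interpolation=cv2.INTER_CUBIC))
print(onz('top',[[243,174],[398,190],[167,224],[108,229],[341,193],[300,100]],0.01))
E
```

```text
[[ 0.60284288  0.02699762  0.01      ]
 [ 0.55456653 -0.37828265  0.01      ]
 [ 0.47189538  0.22592741  0.01      ]
 [ 0.46046103  0.38026663  0.01      ]
 [ 0.54843109 -0.22956357  0.01      ]
 [ 0.80801175 -0.12986346  0.01      ]]
```

View pics/t_z2.png

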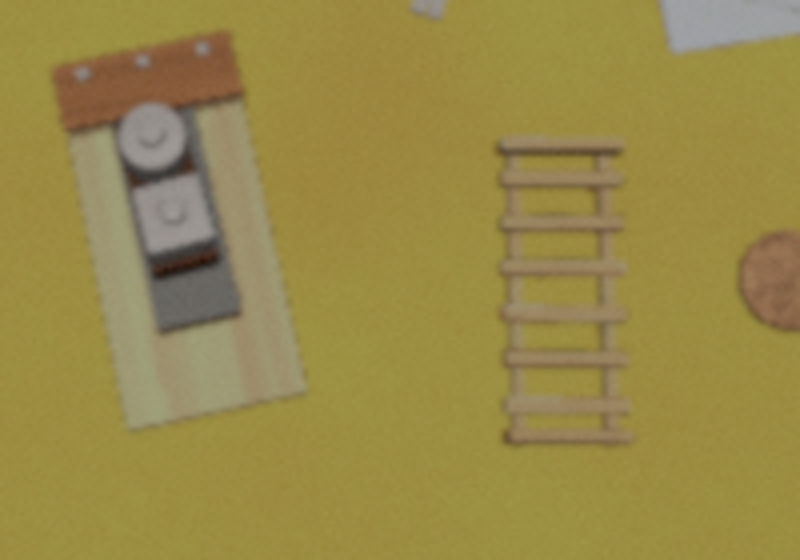

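View pics/t_z.png

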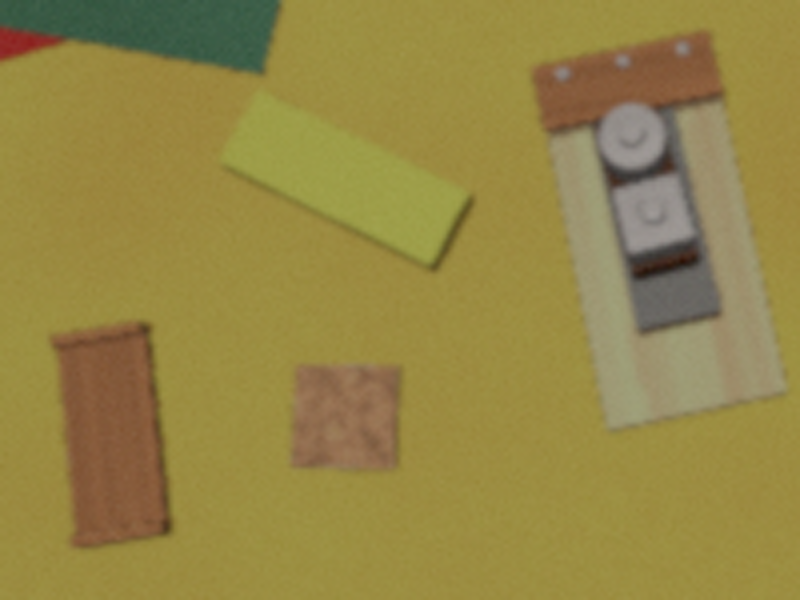

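View pics/s_z.png

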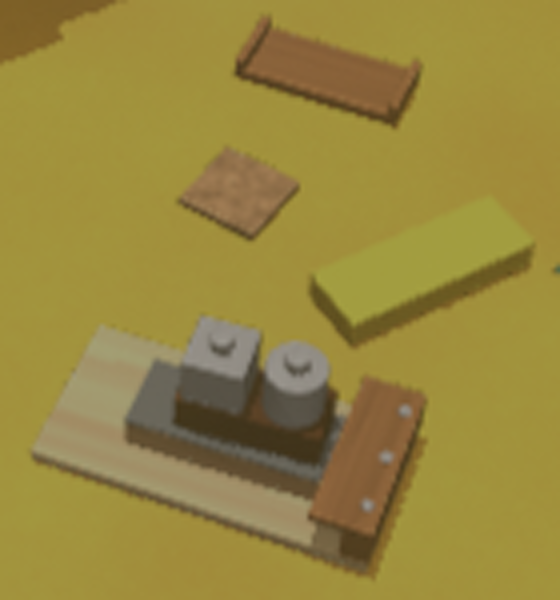

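Run:
```python
from h import *
for n in('top','scene'):
    im=cv2.imread(f'pics/{n}0.png'); h=cv2.cvtColor(im,cv2.COLOR_BGR2HSV)
    pts={'top':{'roundmat':(398,190),'sqmat':(167,224),'rest':(108,229),'table':(300,200),'rackbar':(340,156),'slat':(335,187),'jigbase':(228,190),'lip':(236,140),'wt':(238,152),'sq':(250,170),'lino':(249,196)},
     'scene':{'roundmat':(170,323),'sqmat':(280,148),'rest':(301,119),'table':(330,230),'slat':(205,270),'lino':(256,200),'sqw':(270,188),'rw':(290,192)}}[n]
    for k,(u,v) in pts.items(): print(n,k,cv2.cvtColor(np.uint8([[im[v-1:v+2,u-1:u+2].mean((0,1))]]),cv2.COLOR_BGR2HSV)[0,0])
```

```text
top roundmat [ 14 120 136]
top sqmat [ 14 115 149]
top rest [ 13 142 133]
top table [ 25 149 156]
top rackbar [ 19 104 137]
top slat [ 19 106 145]
top jigbase [ 26  68 157]
top lip [ 13 146 133]
top wt [ 13  15 151]
top sq [ 15  15 136]
top lino [ 19  19 105]
scene roundmat [ 15 126 136]
scene sqmat [ 16 124 148]
scene rest [ 15 148 136]
scene table [ 26 160 161]
scene slat [ 21 173 131]
scene lino [ 24  39 105]
scene sqw [ 18  23 146]
scene rw [ 21  24 141]
```

```bash
python3 - <<'E'
from h import *
rois={'top':{'roundmat':(375,165,420,215),'sqmat':(145,200,190,245),'rest':(85,192,130,265),'rack':(315,143,368,240),'lip':(205,120,270,158)},
'scene':{'roundmat':(145,300,195,345),'sqmat':(258,130,302,165),'rest':(272,98,332,135),'rack':(158,230,258,308)}}
zz={'roundmat':.008,'sqmat':.008,'rest':.015,'rack':.018,'lip':.048}
for n in rois:
    im=cv2.imread(f'pics/{n}0.png')
    for k,(a,b,c,d) in rois[n].items():
        c4=cv2.GaussianBlur(cv2.resize(im[b:d,a:c],None,fx=8,fy=8,interpolation=cv2.INTER_CUBIC),(0,0),3)
        h=cv2.cvtColor(c4,cv2.COLOR_BGR2HSV)
        m=((h[...,0]<20)&(h[...,1]>60)).astype(np.uint8) if k!='rack' else ((h[...,1]<138)|(h[...,0]<22)).astype(np.uint8)
        if k=='rack': m=cv2.morphologyEx(np.pad(m,200),cv2.MORPH_CLOSE,np.ones((121,121)))[200:-200,200:-200]
        m=cv2.morphologyEx(m,cv2.MORPH_OPEN,np.ones((7,7)))
        cs=cv2.findContours(m,0,2)[0]; q=max(cs,key=cv2.contourArea)
        f=lambda p:(np.array(p)+.5)/8-.5+[a,b]
        hull=cv2.convexHull(q)[:,0]
        W=onz(n,f(hull),zz[k]);
        if k=='roundmat':
            (e,ax,an)=cv2.fitEllipse(q); w=onz(n,f([e]),zz[k]); print(n,k,w[0].round(4),'minEncl',cv2.minEnclosingCircle((W[:,:2]*1000).astype(np.float32)))
        else:
            r=cv2.minAreaRect((W[:,:2]*1000).astype(np.float32)); print(n,k,np.round(r[0],1),np.round(r[1],1),round(r[2],2))
        cv2.drawContours(c4,[q],-1,(255,0,0),1); cv2.imwrite(f'pics/m_{n}_{k}.png',c4)
E
python3 -c "
import cv2,numpy as np
L=[cv2.resize(cv2.imread('pics/m_%s.png'%k),(260,280)) for k in ['top_roundmat','top_sqmat','top_rest','top_rack','top_lip','scene_rack']]
cv2.imwrite('pics/mm.png',np.vstack([np.hstack(L[:3]),np.hstack(L[3:])]))"
```

```text
top roundmat [ 0.5561 -0.3774  0.008 ] minEncl ((556.5089111328125, -377.36871337890625), 34.132877349853516)
top sqmat [472.8 229.2] [67.7 67.5] 89.35
top rest [463.  380.5] [141.3  64.6] 8.86
top rack [ 551.7 -227.6] [ 86.2 207.3] 88.71
top lip [683.7  41.9] [ 50.  119.3] 10.91
scene roundmat [ 0.5606 -0.3786  0.008 ] minEncl ((560.050048828125, -378.47503662109375), 34.285621643066406)
scene sqmat [476.3 228. ] [70.  68.3] 89.01
scene rest [464.9 378.2] [142.7  76.1] 9.02
scene rack [ 553.6 -227.4] [ 89.3 214.8] 88.83
```

View pics/mm.png

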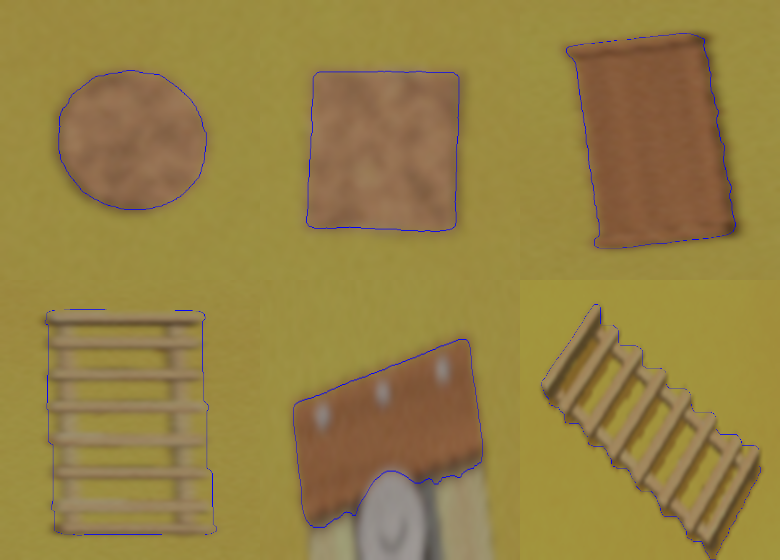

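```bash
cat >> h.py <<'E'
def targetR(yawdeg):
    a=np.radians(yawdeg); c,s=np.cos(a),np.sin(a)
    return np.array([[c,0,-s],[s,0,c],[0,-1,0]])
def plan(xyz_grasp,yaw,verbose=True):
    """xyz of grasp point; prints turn (tool) then shift in tool axes after the turn"""
    o=robot.get_obs(); Rc=R.from_quat(o['tool_rot']).as_matrix(); p=np.array(o['position'])
    Rt=targetR(yaw); rv=R.from_matrix(Rc.T@Rt).as_rotvec()
    tcp=np.array(xyz_grasp)-Rt[:,1]*0.006
    d=Rt.T@(tcp-p)
    print('t',round(o['time'],2),'pos',p.round(4),'grasp',(p+Rc[:,1]*.006).round(4),'yawx',round(np.degrees(np.arctan2(Rc[1,0],Rc[0,0])),2),'down',Rc[2,1].round(4),'w',round(o['grip_width'],4),'F',np.round(o['ft_force'],1))
    print('turn units',(rv/np.pi).round(4),'shift units after turn',(d/.1).round(3), 'rows>=',max(np.linalg.norm(d)/.0417,0).round(1),(np.linalg.norm(rv)/np.radians(7.16)).round(1))
E
python3 - <<'E'
from h import *
plan([.60,.03,.26],10.9)
E
```

```text
t 0.15 pos [0.2273 0.5816 0.2468] grasp [0.2273 0.5816 0.2408] yawx -21.36 down -1.0 w 0.0868 F [ 0.8  0.2 -0. ]
turn units [ 0.0005 -0.1792 -0.0002] shift units after turn [ 2.617 -0.192 -6.122] rows>= 16.0 4.5
```

play_rows:
  series:
    - [1,0,0,0,0,-0.036,0]
    - [1,0,0,0,0,-0.036,0]
    - [1,0,0,0,0,-0.036,0]
    - [1,0,0,0,0,-0.036,0]
    - [1,0,0,0,0,-0.035,0]
    - [1,0.154,-0.011,-0.36,0,0,0]
    - [1,0.154,-0.011,-0.36,0,0,0]
    - [1,0.154,-0.011,-0.36,0,0,0]
    - [1,0.154,-0.011,-0.36,0,0,0]
    - [1,0.154,-0.011,-0.36,0,0,0]
    - [1,0.154,-0.011,-0.36,0,0,0]
    - [1,0.154,-0.011,-0.36,0,0,0]

```text
time: 1.15
position: [0.3815, 0.3532, 0.2552]
tool_rot: [0.704, 0.067, -0.067, -0.704]
ft_force: [0.3, 0.8, 0.2]
grip_width: 0.087
```

play_rows:
  series:
    - [1,0.154,-0.011,-0.36,0,0,0]
    - [1,0.154,-0.011,-0.36,0,0,0]
    - [1,0.154,-0.011,-0.36,0,0,0]
    - [1,0.154,-0.011,-0.36,0,0,0]
    - [1,0.154,-0.011,-0.36,0,0,0]
    - [1,0.154,-0.011,-0.36,0,0,0]
    - [1,0.154,-0.011,-0.36,0,0,0]
    - [1,0.154,-0.011,-0.36,0,0,0]
    - [1,0.154,-0.011,-0.36,0,0,0]
    - [1,0.154,-0.011,-0.36,0,0,0]
    - [1,0,0,0,0,0,0]
    - [1,0,0,0,0,0,0]

```text
time: 2.15
position: [0.6009, 0.0282, 0.2657]
tool_rot: [-0.704, -0.065, 0.066, 0.704]
ft_force: [-1.0, 0.2, -0.5]
grip_width: 0.0868
```

Run:
```python
from h import *
plan([.60,.03,.26],10.9)
im,P=snap('wrist','w1'); np.savez('w1',*P)
print('cam',-P[1].T@P[2], 'axis',P[1][2])
```

```text
t 2.15 pos [0.6009 0.0282 0.2657] grasp [0.6009 0.0282 0.2597] yawx 10.64 down -1.0 w 0.0868 F [-1.   0.2 -0.5]
turn units [-0.0001 -0.0014 -0.0001] shift units after turn [-0.006 -0.003  0.02 ] rows>= 0.0 0.0
cam [0.52091514 0.0127489  0.40217793] axis [ 0.29257409  0.05508507 -0.95465493]
```

View pics/w1.png

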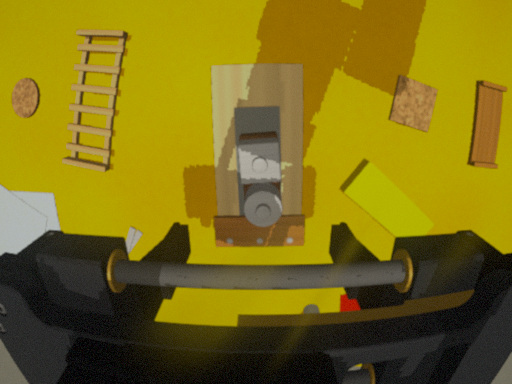

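Run:
```python
from h import *
im=cv2.imread('pics/w1.png')
cv2.imwrite('pics/w1z.png',cv2.resize(im[50:250,190:330],None,fx=4,fy=3,interpolation=cv2.INTER_CUBIC))
P=tuple(np.load('w1.npz').values())
rois={'roundmat':(5,70,45,125),'sqmat':(380,65,445,140),'rest':(462,75,512,172)}
zz={'roundmat':.008,'sqmat':.008,'rest':.02}
for k,(a,b,c,d) in rois.items():
    c4=cv2.GaussianBlur(cv2.resize(im[b:d,a:c],None,fx=8,fy=8,interpolation=cv2.INTER_CUBIC),(0,0),3)
    h=cv2.cvtColor(c4,cv2.COLOR_BGR2HSV)
    m=((h[...,0]<20)).astype(np.uint8); m=cv2.morphologyEx(m,cv2.MORPH_OPEN,np.ones((15,15)))
    q=max(cv2.findContours(m,0,2)[0],key=cv2.contourArea)
    f=lambda p:(np.array(p)+.5)/8-.5+[a,b]
    W=onz('wrist',f(cv2.convexHull(q)[:,0]),zz[k],P)[:,:2]*1000
    print(k,cv2.minAreaRect(W.astype(np.float32)),cv2.minEnclosingCircle(W.astype(np.float32)))
```

```text
roundmat ((556.8343505859375, -373.5484619140625), (64.41725158691406, 67.44173431396484), 4.047435760498047) ((556.6134643554688, -373.6172790527344), 34.43903732299805)
sqmat ((473.6885070800781, 228.61724853515625), (67.9360122680664, 67.30374908447266), 88.76603698730469) ((473.57293701171875, 228.90829467773438), 45.837215423583984)
rest ((464.2483215332031, 375.22808837890625), (136.71084594726562, 68.4858627319336), 8.858903884887695) ((463.0278015136719, 380.5196838378906), 73.33739471435547)
```

View pics/w1z.png

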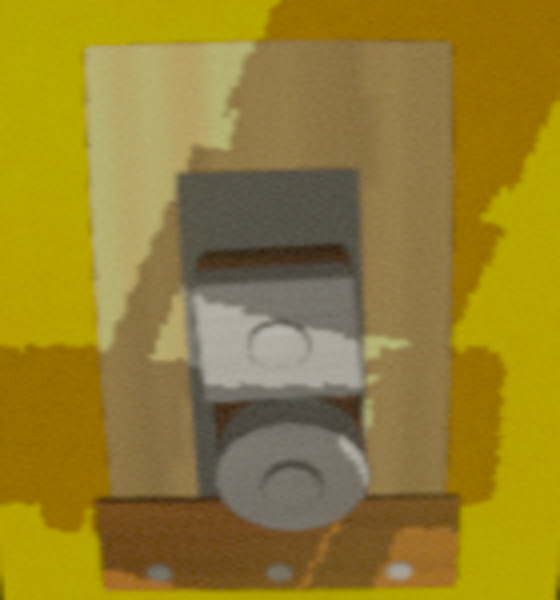

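Run:
```python
from h import *
P=tuple(np.load('w1.npz').values())
f=lambda p:np.array(p,float)/[4,3]+[190,50]-.4
for nm,z,pp in [('sqknob',.117,[(280,340)]),('sqtop',.107,[(191,289),(358,278),(365,393),(204,402)]),('rdisc',.107,[(292,475)]),('rknob',.117,[(292,480)]),('base',.012,[(85,45),(452,40)]),('block',.037,[(179,173),(358,168)]),('lip',.048,[(98,498),(460,496),(456,587),(104,590)])]:
    w=onz('wrist',f(pp),z,P)[:,:2]*1000; print(nm,w.round(1).tolist(),w.mean(0).round(1)); 
    if len(w)>1: d=w[0]-w[1]; print('  yaw',np.degrees(np.arctan2(-d[0],d[1])).round(1),np.linalg.norm(d))
# top view
g=lambda p:np.array(p,float)/4+[200,120]-.4
for nm,z,pp in [('sqknob',.117,[(174,206)]),('rknob',.117,[(152,130)]),('rdisc',.107,[(152,136)]),('base',.012,[(130,430),(306,391)]),('block',.037,[(163,331),(240,314)])]:
    w=onz('top',g(pp),z)[:,:2]*1000; print('top',nm,w.round(1).tolist(),w.mean(0).round(1));
```

```text
sqknob [[581.4, 24.3]] [581.4  24.3]
sqtop [[570.4, -0.5], [559.0, 40.0], [597.7, 49.7], [608.6, 9.4]] [583.9  24.7]
  yaw -164.3 41.986207718139816
rdisc [[630.8, 36.9]] [630.8  36.9]
rknob [[628.9, 36.4]] [628.9  36.4]
base [[485.6, -57.8], [461.8, 58.4]] [4.737e+02 3.000e-01]
  yaw -168.4 118.62964430006272
block [[535.4, -15.5], [523.4, 37.6]] [529.4  11. ]
  yaw -167.3 54.40260279472006
lip [[675.0, -18.0], [652.4, 97.0], [695.9, 106.5], [719.4, -10.3]] [685.7  43.8]
  yaw -168.9 117.28541314204497
top sqknob [[585.5, 22.3]] [585.5  22.3]
top rknob [[632.7, 35.3]] [632.7  35.3]
top rdisc [[631.8, 35.9]] [631.8  35.9]
top base [[461.8, 55.8], [485.9, -58.5]] [473.9  -1.3]
top block [[522.5, 33.0], [532.9, -16.3]] [527.7   8.3]
```

Run:
```python
from h import *
plan([.5835,.024,.09],14)
```

```text
t 2.2 pos [0.5997 0.0298 0.2656] grasp [0.5997 0.0298 0.2596] yawx 10.75 down -1.0 w 0.0868 F [-0.4  0.2 -0.5]
turn units [-0.0003 -0.018  -0.0005] shift units after turn [-0.171  1.696 -0.017] rows>= 4.1 0.5
```

play_rows:
  series:
    - [1,0,0,0,0,-0.018,0]
    - [1,-0.17,0,-0.017,0,0,0]
    - [1,0,0.3,0,0,0,0]
    - [1,0,0.3,0,0,0,0]
    - [1,0,0.3,0,0,0,0]
    - [1,0,0.2,0,0,0,0]
    - [1,0,0.15,0,0,0,0]
    - [1,0,0.1,0,0,0,0]
    - [1,0,0,0,0,0,0]

```text
time: 2.95
position: [0.5816, 0.0261, 0.1292]
tool_rot: [-0.701, -0.086, 0.089, 0.702]
ft_force: [-0.6, 0.2, 0.3]
grip_width: 0.0872
```

Run:
```python
from h import *
plan([.5835,.024,.09],14)
im,P=snap('wrist','w2');
plan([.5835,.024,.09],14)
cv2.imwrite('pics/w2z.png',cv2.resize(im[100:300,130:390],None,fx=3,fy=3,interpolation=cv2.INTER_CUBIC))
```

```text
t 2.95 pos [0.5816 0.0261 0.1292] grasp [0.5816 0.0261 0.1232] yawx 14.2 down -1.0 w 0.0872 F [-0.6  0.2  0.3]
turn units [-0.0007  0.0011 -0.0016] shift units after turn [ 0.013  0.332 -0.025] rows>= 0.8 0.1
t 3.0 pos [0.5828 0.0258 0.1306] grasp [0.5827 0.0258 0.1246] yawx 14.18 down -1.0 w 0.0869 F [0.2 0.  0.9]
turn units [-0.0004  0.001  -0.0008] shift units after turn [ 0.003  0.346 -0.019] rows>= 0.8 0.0
```

View pics/w2z.png

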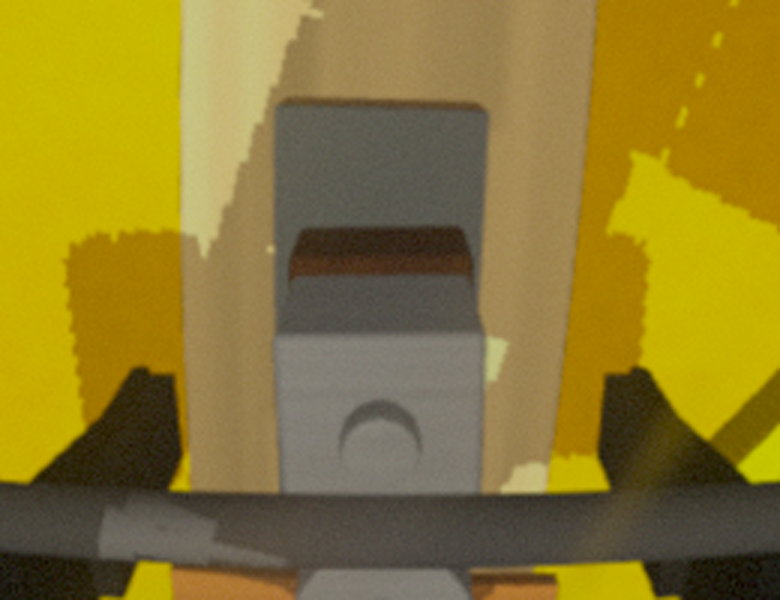

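play_rows:
  series:
    - [1,0,0.1,-0.02,0,0,0]
    - [1,0,0.15,0,0,0,0]
    - [1,0,0.09,0,0,0,0]
    - [1,0,0,0,0,0,0]
    - [0.3,0,0,0,0,0,0]
    - [0.3,0,0,0,0,0,0]
    - [0.3,0,0,0,0,0,0]
    - [0.3,0,0,0,0,0,0]
    - [0.3,0,0,0,0,0,0]
    - [0.3,0,0,0,0,0,0]
    - [0.3,0,0,0,0,0,0]
    - [0.3,0,0,0,0,0,0]
  grip_force: 25

```text
time: 4.0
position: [0.5843, 0.0232, 0.0974]
tool_rot: [-0.701, -0.087, 0.087, 0.702]
ft_force: [0.3, 0.9, 2.5]
grip_width: 0.0419
```

Run:
```python
from h import *
plan([.474,.2287,.031],-1)
im,P=snap('wrist','w3');
```

```text
t 4.0 pos [0.5843 0.0232 0.0974] grasp [0.5843 0.0232 0.0914] yawx 14.06 down -1.0 w 0.0419 F [0.3 0.9 2.5]
turn units [-0.0004  0.0837 -0.    ] shift units after turn [-1.138  0.604  2.035] rows>= 5.8 2.1
```

View pics/w3.png

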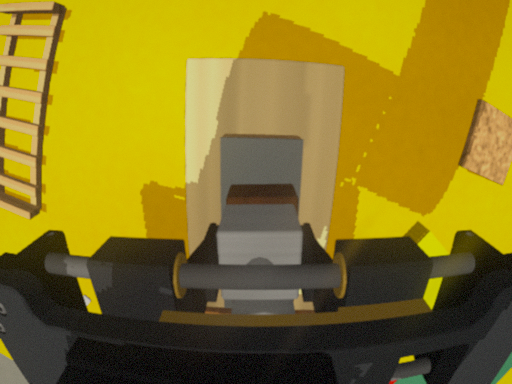

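Run:
```python
from h import *
im=cv2.imread('pics/w3.png')
cv2.imwrite('pics/w3z.png',cv2.resize(im[170:290,190:330],None,fx=5,fy=5,interpolation=cv2.INTER_CUBIC))
```

```text
(no output)
```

View pics/w3z.png

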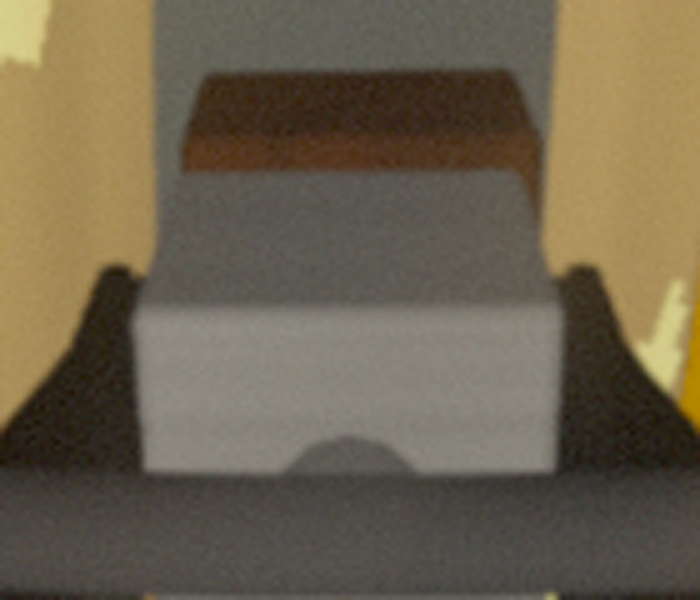

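play_rows:
  series:
    - [0.3,0,-0.05,0,0,0,0]
    - [0.3,0,-0.15,0,0,0,0]
    - [0.3,0,-0.3,0,0,0,0]
    - [0.3,0,-0.3,0,0,0,0]
    - [0.3,0,-0.2,0,0.028,0,0]
    - [0.3,0,0,0,0,0.028,0]
    - [0.3,0,0,0,0,0.028,0]
    - [0.3,0,0,0,0,0,0]
  grip_force: 35

```text
time: 4.72
position: [0.5836, 0.0221, 0.1969]
tool_rot: [-0.676, -0.017, 0.031, 0.736]
ft_force: [0.1, 0.3, -6.4]
grip_width: 0.0414
```

Run:
```python
from h import *
P=cam('wrist')
w=onz('wrist',np.array([[135,308],[562,308]])/5+[190,170]-.4,.107) if 0 else None
plan([.474,.2287,.0305],-1)
```

```text
t 4.72 pos [0.5836 0.0221 0.1969] grasp [0.5835 0.0226 0.191 ] yawx 3.96 down -0.9961 w 0.0414 F [ 0.1  0.3 -6.4]
turn units [-0.0272  0.0273 -0.0066] shift units after turn [-1.132  1.604  2.046] rows>= 6.8 1.0
```

I typed one turn on the wrong axis (a 5° tilt in free air). I'm correcting it before moving on.

play_rows:
  series:
    - [0.3,0,0,0,-0.0136,0.0137,-0.0033]
    - [0.3,0,0,0,-0.0136,0.0137,-0.0033]
    - [0.3,0,0,0,0,0,0]
    - [0.3,-0.12,0,0.22,0,0,0]
    - [0.3,-0.17,0,0.31,0,0,0]
    - [0.3,-0.17,0,0.31,0,0,0]
    - [0.3,-0.17,0,0.31,0,0,0]
    - [0.3,-0.17,0,0.31,0,0,0]
    - [0.3,-0.17,0,0.31,0,0,0]
    - [0.3,-0.13,0,0.23,0,0,0]
    - [0.3,0,0,0,0,0,0]
    - [0.3,0,0,0,0,0,0]

```text
time: 5.72
position: [0.4762, 0.2254, 0.1967]
tool_rot: [-0.707, 0.004, -0.003, 0.707]
ft_force: [0.2, 0.0, -5.1]
grip_width: 0.0418
```

Run:
```python
from h import *
plan([.474,.2287,.0305],-1)
im,P=snap('wrist','w4'); np.savez('w4',*P)
plan([.474,.2287,.0305],-1)
```

```text
t 5.72 pos [0.4762 0.2254 0.1967] grasp [0.4762 0.2254 0.1907] yawx -0.58 down -1.0 w 0.0418 F [ 0.2  0.  -5.1]
turn units [-0.0001  0.0023 -0.0001] shift units after turn [-0.023  1.602  0.032] rows>= 3.8 0.1
t 5.77 pos [0.4773 0.2246 0.1968] grasp [0.4773 0.2246 0.1908] yawx -0.71 down -1.0 w 0.0416 F [ 0.3 -1.2 -5.2]
turn units [-0.0001  0.0016  0.0003] shift units after turn [-0.034  1.603  0.041] rows>= 3.8 0.0
```

View pics/w4.png

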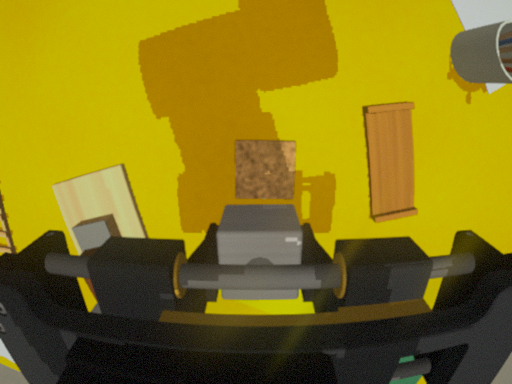

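Run:
```python
from h import *
im=cv2.imread('pics/w4.png')
cv2.imwrite('pics/w4z.png',cv2.resize(im[90:290,190:430],None,fx=3,fy=3,interpolation=cv2.INTER_CUBIC))
P=tuple(np.load('w4.npz').values())
for k,(a,b,c,d),z in [('sqmat',(225,130,305,203),.008),('rest',(355,95,425,225),.015)]:
    c4=cv2.GaussianBlur(cv2.resize(im[b:d,a:c],None,fx=8,fy=8,interpolation=cv2.INTER_CUBIC),(0,0),3)
    h=cv2.cvtColor(c4,cv2.COLOR_BGR2HSV); m=((h[...,0]<19)).astype(np.uint8); m=cv2.morphologyEx(m,cv2.MORPH_OPEN,np.ones((15,15)))
    q=max(cv2.findContours(m,0,2)[0],key=cv2.contourArea)
    W=onz('wrist',(cv2.convexHull(q)[:,0]+.5)/8-.5+[a,b],z,P)[:,:2]*1000
    print(k,cv2.minAreaRect(W.astype(np.float32)))
    cv2.drawContours(c4,[q],-1,(255,0,0),2);cv2.imwrite(f'pics/w4{k}.png',c4)
```

```text
sqmat ((472.96099853515625, 230.80758666992188), (66.16795349121094, 67.0062255859375), 88.73950958251953)
rest ((463.54638671875, 382.3480224609375), (139.52198791503906, 63.12431716918945), 9.019745826721191)
```

View pics/w4z.png

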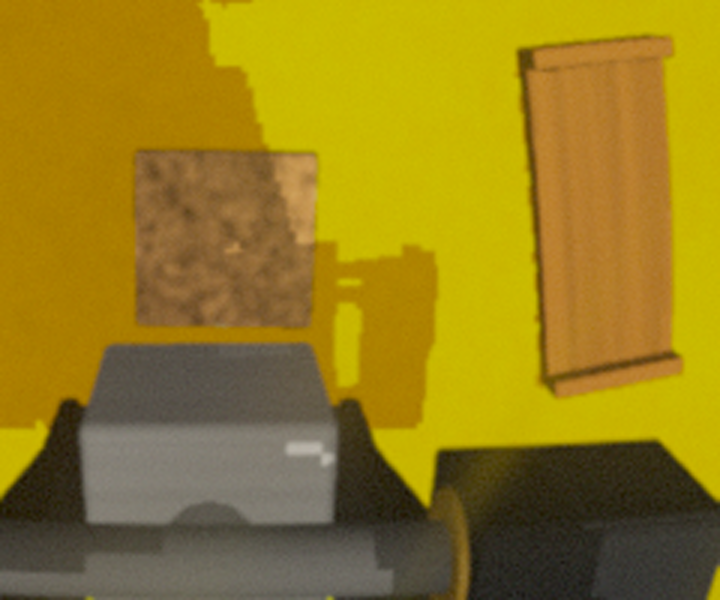

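Run:
```python
from h import *
P=tuple(np.load('w4.npz').values())
f=lambda p:np.array(p,float)/3+[190,90]-.4
print(onz('wrist',f([[82,428],[337,428]]),.207,P), onz('wrist',f([[105,346],[308,346]]),.167,P))
# rest: strip long edges z=.010 between stops; stop outer top edges z=.020
print('rest L/R edges',onz('wrist',f([[527,75],[548,378],[664,60],[672,355]]),.010,P)*1000)
print('stops top outer',onz('wrist',f([[519,49],[670,37],[555,396],[683,372]]),.020,P)*1000)
```

```text
[[0.45497755 0.20535926 0.207     ]
 [0.45538186 0.24548024 0.207     ]] [[0.45594529 0.20457751 0.167     ]
 [0.4563475  0.24504712 0.167     ]]
rest L/R edges [[408.48277505 344.71220295  10.        ]
 [530.49663205 364.08126659  10.        ]
 [398.95874917 403.72990313  10.        ]
 [522.05658837 422.40929376  10.        ]]
stops top outer [[398.70274765 337.58105106  20.        ]
 [389.78208308 400.49705404  20.        ]
 [534.28789915 363.98505151  20.        ]
 [525.96638015 423.34900409  20.        ]]
```

play_rows:
  series:
    - [0.3,-0.03,0,0.042,0,0.002,0]
    - [0.3,0,0.25,0,0,0,0]
    - [0.3,0,0.35,0,0,0,0]
    - [0.3,0,0.35,0,0,0,0]
    - [0.3,0,0.3,0,0,0,0]
    - [0.3,0,0.15,0,0,0,0]
    - [0.3,0,0.1,0,0,0,0]
    - [0.3,0,0.05,0,0,0,0]
    - [0.3,0,0,0,0,0,0]
    - [0.3,0,0.02,0,0,0,0]
    - [0.3,0,0,0,0,0,0]

```text
time: 6.68
position: [0.4761, 0.2288, 0.0411]
tool_rot: [-0.707, 0.007, -0.009, 0.707]
ft_force: [-0.1, 0.9, -5.2]
grip_width: 0.0422
```

Run:
```python
from h import *
plan([.4735,.2293,.0310],-1)
```

```text
t 6.68 pos [0.4761 0.2288 0.0411] grasp [0.4761 0.2288 0.0351] yawx -1.29 down -1.0 w 0.0422 F [-0.1  0.9 -5.2]
turn units [-0.0004 -0.0016  0.0013] shift units after turn [-0.026  0.041  0.005] rows>= 0.1 0.1
```

play_rows:
  series:
    - [0.3,-0.02,0.015,0,0,0,0]
    - [0.3,0,0.01,0,0,0,0]
    - [0.3,0,0,0,0,0,0]

```text
time: 6.93
position: [0.4731, 0.2289, 0.0384]
tool_rot: [-0.707, 0.007, -0.009, 0.707]
ft_force: [0.4, -0.3, -1.6]
grip_width: 0.0419
```

play_rows:
  series:
    - [0.3,0,0.01,0,0,0,0]
    - [0.3,0,0,0,0,0,0]

```text
time: 7.1
position: [0.4731, 0.2289, 0.0384]
tool_rot: [-0.707, 0.007, -0.009, 0.707]
ft_force: [-1.5, -0.6, 7.8]
grip_width: 0.0418
```

Contact is made (+7.8 N). I'll release, opening fully, then rise.

play_rows:
  series:
    - [0.3,0,-0.01,0,0,0,0]
    - [1,0,0,0,0,0,0]
    - [1,0,0,0,0,0,0]
    - [1,0,0,0,0,0,0]
    - [1,0,0,0,0,0,0]
    - [1,0,0,0,0,0,0]
    - [1,0,-0.1,0,0,0,0]
    - [1,0,-0.3,0,0,0,0]
    - [1,0,-0.4,0,0,0,0]
    - [1,0,-0.4,0,0,0,0]
    - [1,0,-0.4,0,0,0,0]
    - [1,0,0,0,0,0,0]

```text
time: 8.1
position: [0.4771, 0.23, 0.2057]
tool_rot: [-0.705, 0.002, -0.014, 0.709]
ft_force: [1.6, 0.2, 0.2]
grip_width: 0.0869
```

Run:
```python
from h import *
im,P=snap('wrist','w5'); np.savez('w5',*P)
plan([.632,.036,.20],14)
```

```text
t 8.15 pos [0.4755 0.2295 0.2026] grasp [0.4756 0.2295 0.1966] yawx -1.27 down -0.9999 w 0.0868 F [-1.5  0.5  0.2]
turn units [-0.0005 -0.0848  0.0041] shift units after turn [ 1.05  -0.034 -2.256] rows>= 6.0 2.1
```

View pics/w5.png

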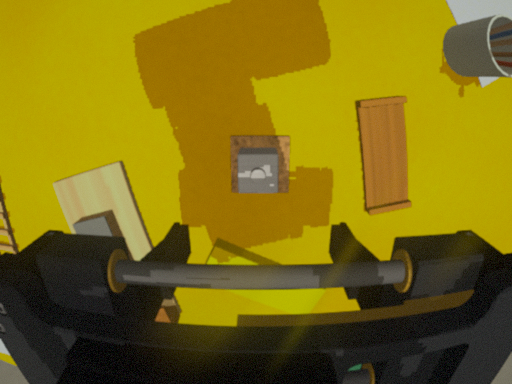

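Run:
```python
from h import *
im=cv2.imread('pics/w5.png')
cv2.imwrite('pics/w5z.png',cv2.resize(im[125:205,220:300],None,fx=7,fy=7,interpolation=cv2.INTER_CUBIC))
```

```text
(no output)
```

View pics/w5z.png

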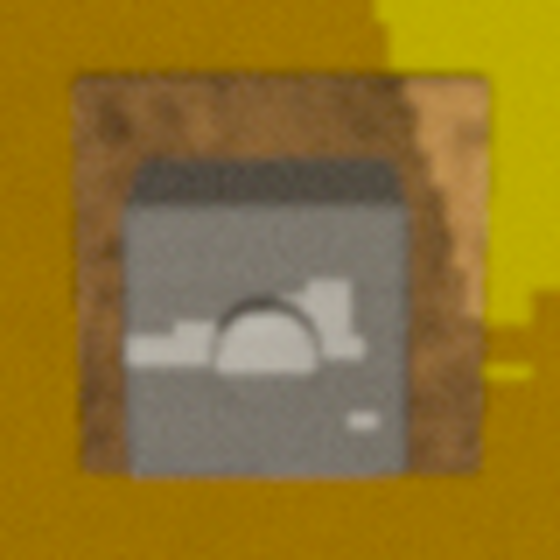

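Run:
```python
from h import *
P=tuple(np.load('w5.npz').values())
f=lambda p:np.array(p,float)/7+[220,125]-.43
for p,z in [([(125,208),(408,205),(406,472),(132,475)],.048),([(135,160),(403,160)],.008),([(72,76),(487,76),(482,472),(84,472)],.008)]:
    w=onz('wrist',f(p),z,P)[:,:2]*1000; print(w.round(1).tolist(),w.mean(0).round(1))
```

```text
[[452.3, 208.9], [452.8, 249.5], [493.3, 249.0], [492.8, 208.2]] [472.8 228.9]
[[452.5, 207.8], [453.5, 251.3]] [453.  229.5]
[[438.4, 198.2], [439.9, 265.0], [507.2, 264.4], [505.6, 197.0]] [472.8 231.1]
```

play_rows:
  series:
    - [1,0,0,0,0,-0.028,0]
    - [1,0,0,0,0,-0.028,0]
    - [1,0,0,0,0,-0.028,0]
    - [1,0.15,0,-0.322,0,0,0]
    - [1,0.15,0,-0.322,0,0,0]
    - [1,0.15,0,-0.322,0,0,0]
    - [1,0.15,0,-0.322,0,0,0]
    - [1,0.15,0,-0.322,0,0,0]
    - [1,0.15,0,-0.322,0,0,0]
    - [1,0.15,0,-0.322,0,0,0]
    - [1,0,0,0,0,0,0]
    - [1,0,0,0,0,0,0]

```text
time: 9.15
position: [0.6287, 0.0331, 0.1962]
tool_rot: [-0.702, -0.084, 0.084, 0.702]
ft_force: [-1.0, 0.2, -0.8]
grip_width: 0.0875
```

Run:
```python
from h import *
im,P=snap('wrist','w6'); np.savez('w6',*P)
plan([.632,.036,.09],14)
cv2.imwrite('pics/w6z.png',cv2.resize(im[90:290,160:360],None,fx=3,fy=3,interpolation=cv2.INTER_CUBIC))
```

```text
t 9.2 pos [0.6274 0.0345 0.1962] grasp [0.6274 0.0345 0.1902] yawx 13.74 down -1.0 w 0.0873 F [-0.3  0.3 -0. ]
turn units [-0.0006 -0.0014 -0.0006] shift units after turn [0.048 1.002 0.003] rows>= 2.4 0.0
```

View pics/w6z.png

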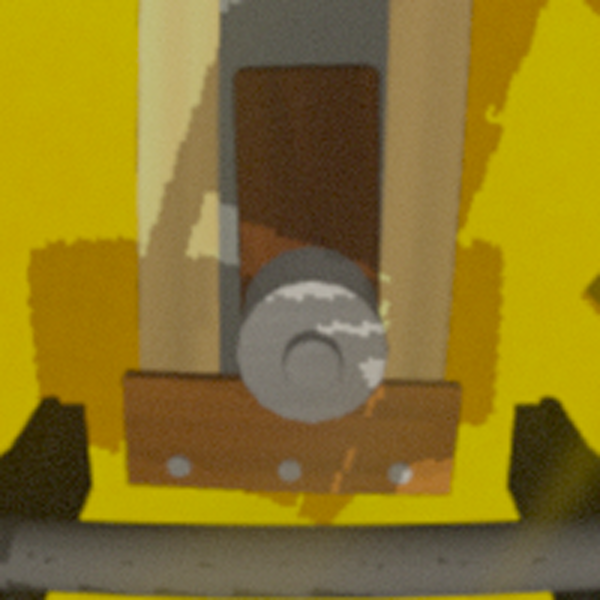

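Run:
```python
from h import *
P=tuple(np.load('w6.npz').values())
f=lambda p:np.array(p,float)/3+[160,90]-.33
for p,z in [([(313,362)],.117),([(312,351)],.107),([(235,70),(378,67)],.067),([(239,250),(380,250)],.067),([(124,372),(460,381)],.048),([(219,30),(388,30),(219,220),(387,220)],.037)]:
    w=onz('wrist',f(p),z,P)[:,:2]*1000; print(w.round(1).tolist(),w.mean(0).round(1))
```

```text
[[630.4, 36.9]] [630.4  36.9]
[[631.1, 36.9]] [631.1  36.9]
[[565.4, -2.1], [554.5, 38.7]] [559.9  18.3]
[[618.8, 11.3], [608.5, 53.5]] [613.6  32.4]
[[675.7, -18.6], [651.3, 96.1]] [663.5  38.8]
[[555.4, -12.0], [542.2, 41.8], [617.9, 2.2], [604.4, 57.6]] [580.   22.4]
```

play_rows:
  series:
    - [1,0.041,0,0.008,0,0,0]
    - [1,0,0.3,0,0,0,0]
    - [1,0,0.3,0,0,0,0]
    - [1,0,0.2,0,0,0,0]
    - [1,0,0.13,0,0,0,0]
    - [1,0,0.07,0,0,0,0]
    - [1,0,0,0,0,0,0]
    - [0.3,0,0,0,0,0,0]
    - [0.3,0,0,0,0,0,0]
    - [0.3,0,0,0,0,0,0]
    - [0.3,0,0,0,0,0,0]
    - [0.3,0,0,0,0,0,0]
  grip_force: 35

```text
time: 10.2
position: [0.6331, 0.0366, 0.0988]
tool_rot: [0.702, 0.086, -0.084, -0.702]
ft_force: [0.7, -0.2, -0.7]
grip_width: 0.0616
```

play_rows:
  series:
    - [0.3,0,0,0,0,0,0]
    - [0.3,0,0,0,0,0,0]
    - [0.3,0,0,0,0,0,0]

```text
time: 10.45
position: [0.6324, 0.0369, 0.098]
tool_rot: [-0.702, -0.086, 0.084, 0.702]
ft_force: [0.4, 0.4, 1.1]
grip_width: 0.042
```

Run:
```python
from h import *
plan([.632,.036,.09],14)
im,P=snap('wrist','w7')
plan([.632,.036,.09],14)
cv2.imwrite('pics/w7z.png',cv2.resize(im[90:290,160:360],None,fx=3,fy=3,interpolation=cv2.INTER_CUBIC))
```

```text
t 10.45 pos [0.6324 0.0369 0.098 ] grasp [0.6324 0.0369 0.092 ] yawx 13.81 down -1.0 w 0.042 F [0.4 0.4 1.1]
turn units [-0.0002 -0.001   0.0005] shift units after turn [-0.007  0.02  -0.008] rows>= 0.1 0.0
t 10.5 pos [0.6325 0.037  0.098 ] grasp [0.6325 0.037  0.092 ] yawx 13.82 down -1.0 w 0.0413 F [-0.9  0.9 -0.3]
turn units [-0.0002 -0.001   0.0005] shift units after turn [-0.007  0.02  -0.009] rows>= 0.1 0.0
```

View pics/w7z.png

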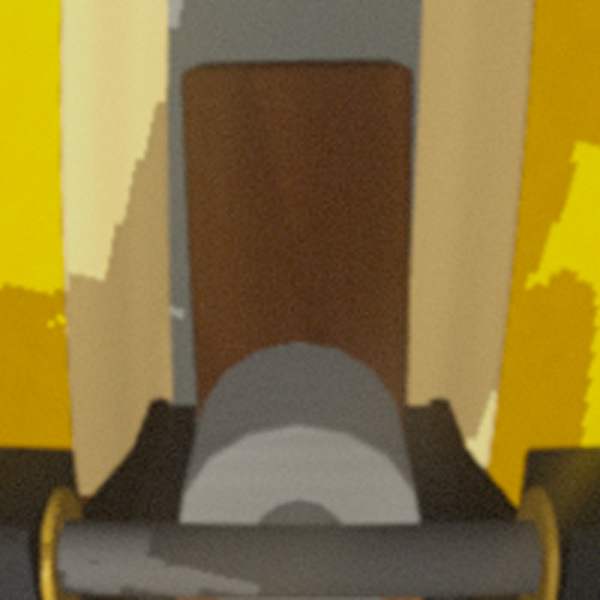

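play_rows:
  series:
    - [0.3,0,-0.05,0,0,0,0]
    - [0.3,0,-0.15,0,0,0,0]
    - [0.3,0,-0.3,0,0,0,0]
    - [0.3,0,-0.3,0,0,0,0]
    - [0.3,0,-0.2,0,0,0,0]
    - [0.3,0,0,0,0,0,0]

```text
time: 11.0
position: [0.6349, 0.0363, 0.2021]
tool_rot: [0.703, 0.089, -0.082, -0.701]
ft_force: [1.0, -0.5, -4.6]
grip_width: 0.0412
```

Run:
```python
from h import *
print(robot.get_obs()['q'].round(2))
plan([.557,-.377,.033],14)
plan([.557,-.377,.033],-1)
```

```text
[-0.12  0.59  1.46  0.    1.09 -1.93]
t 11.0 pos [0.6349 0.0363 0.2021] grasp [0.635  0.0363 0.1961] yawx 13.86 down -0.9999 w 0.0412 F [ 1.  -0.5 -4.6]
turn units [ 0.001  -0.0008  0.0031] shift units after turn [-1.756  1.631 -3.822] rows>= 10.8 0.1
t 11.0 pos [0.6349 0.0363 0.2021] grasp [0.635  0.0363 0.1961] yawx 13.86 down -0.9999 w 0.0412 F [ 1.  -0.5 -4.6]
turn units [0.0006 0.0825 0.0032] shift units after turn [-0.707  1.631 -4.146] rows>= 10.8 2.1
```

play_rows:
  series:
    - [0.3,0,0,0,0,0.028,0]
    - [0.3,0,0,0,0,0.028,0]
    - [0.3,0,0,0,0,0.027,0]
    - [0.3,-0.03,0,-0.2,0,0,0]
    - [0.3,-0.06,0,-0.36,0,0,0]
    - [0.3,-0.06,0,-0.36,0,0,0]
    - [0.3,-0.06,0,-0.36,0,0,0]
    - [0.3,-0.06,0,-0.36,0,0,0]
    - [0.3,-0.06,0,-0.36,0,0,0]
    - [0.3,-0.06,0,-0.36,0,0,0]
    - [0.3,-0.06,0,-0.36,0,0,0]
    - [0.3,-0.06,0,-0.36,0,0,0]

```text
time: 12.0
position: [0.5735, -0.2712, 0.1949]
tool_rot: [-0.706, 0.008, -0.006, 0.708]
ft_force: [-0.2, 0.5, -4.8]
grip_width: 0.0414
```

play_rows:
  series:
    - [0.3,-0.06,0,-0.36,0,0,0]
    - [0.3,-0.06,0,-0.36,0,0,0]
    - [0.3,-0.06,0,-0.2,0,0,0]
    - [0.3,-0.05,0,-0.14,0,0,0]
    - [0.3,0,0,0,0,0,0]
    - [0.3,0,0,0,0,0,0]
    - [0.3,0,0,0,0,0,0]

```text
time: 12.58
position: [0.5501, -0.3738, 0.1962]
tool_rot: [-0.706, 0.007, -0.006, 0.708]
ft_force: [0.6, 0.5, -4.5]
grip_width: 0.0415
```

Run:
```python
from h import *
plan([.557,-.377,.033],-1)
im,P=snap('wrist','w8'); np.savez('w8',*P)
plan([.557,-.377,.033],-1)
```

```text
t 12.58 pos [ 0.5501 -0.3738  0.1962] grasp [ 0.5501 -0.3738  0.1902] yawx -1.06 down -1.0 w 0.0415 F [ 0.6  0.5 -4.5]
turn units [-0.0012 -0.0003 -0.0001] shift units after turn [ 0.07   1.572 -0.031] rows>= 3.8 0.0
t 12.63 pos [ 0.5504 -0.3736  0.1966] grasp [ 0.5504 -0.3736  0.1906] yawx -1.01 down -1.0 w 0.0412 F [ 0.6  0.1 -5.1]
turn units [-0.0009 -0.0001  0.    ] shift units after turn [ 0.066  1.576 -0.032] rows>= 3.8 0.0
```

View pics/w8.png

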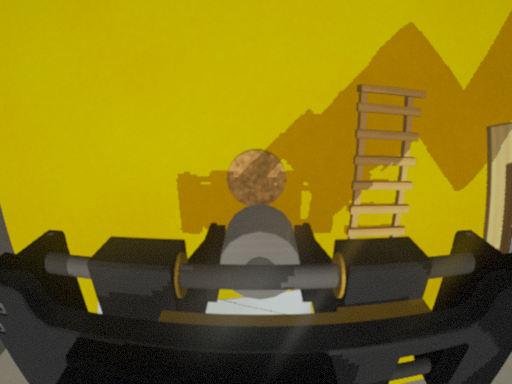

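Run:
```python
from h import *
im=cv2.imread('pics/w8.png'); P=tuple(np.load('w8.npz').values())
a,b,c,d=220,140,295,207
c4=cv2.GaussianBlur(cv2.resize(im[b:d,a:c],None,fx=8,fy=8,interpolation=cv2.INTER_CUBIC),(0,0),3)
h=cv2.cvtColor(c4,cv2.COLOR_BGR2HSV); m=((h[...,0]<19)&(h[...,1]>60)).astype(np.uint8); m=cv2.morphologyEx(m,cv2.MORPH_OPEN,np.ones((15,15)))
q=max(cv2.findContours(m,0,1)[0],key=cv2.contourArea)[:,0]
q=q[q[:,1]<420]
W=onz('wrist',(q+.5)/8-.5+[a,b],.008,P)[:,:2]*1000
A=np.c_[2*W,np.ones(len(W))]; s=np.linalg.lstsq(A,(W**2).sum(1),rcond=None)[0]; print('mat fit',s[:2],'r',np.sqrt(s[2]+s[:2]@s[:2]))
cv2.imwrite('pics/w8z.png',cv2.resize(im[140:300,190:330],None,fx=5,fy=3.6,interpolation=cv2.INTER_CUBIC))
cv2.imwrite('pics/w8r.png',cv2.resize(im[75:245,335:440],None,fx=5,fy=3.5,interpolation=cv2.INTER_CUBIC))
```

```text
mat fit [ 556.75747636 -376.91040941] r 32.1815744264894
```

View pics/w8z.png

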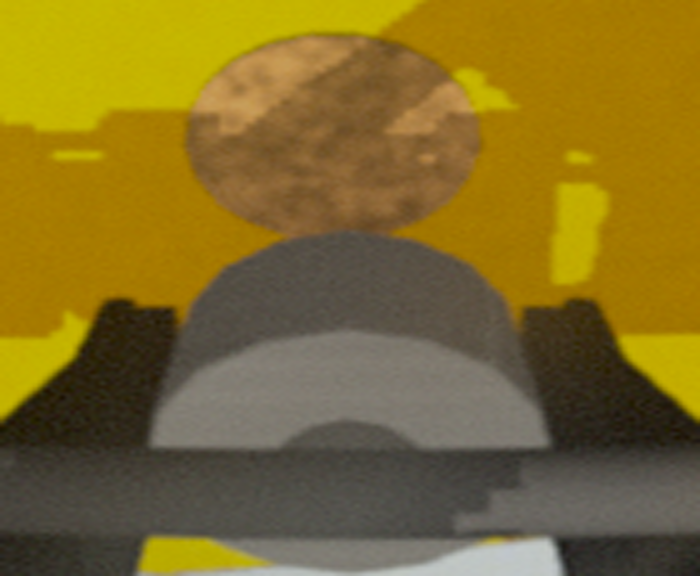

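View pics/w8r.png

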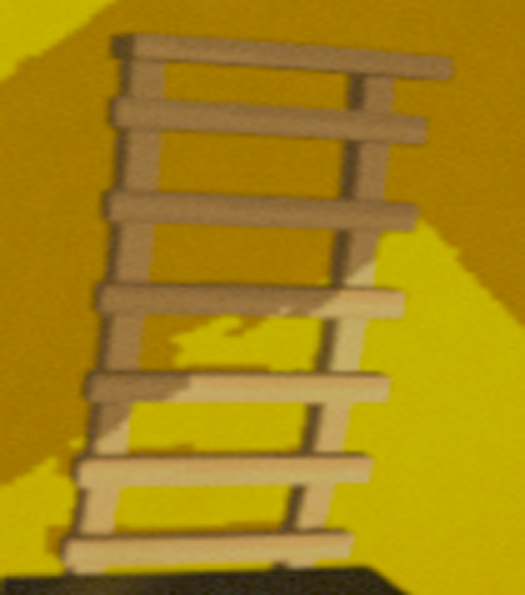

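Run:
```python
from h import *
P=tuple(np.load('w8.npz').values())
f=lambda p:np.array(p,float)/[5,3.6]+[190,140]-.4
print(onz('wrist',f([(347,331)]),.2055,P),onz('wrist',f([(347,232)]),.1655,P))
f=lambda p:np.array(p,float)/[5,3.5]+[335,75]-.4
L=np.array([(118,110),(109,204),(102,296),(92,384),(80,468),(68,550)]);Rr=np.array([(427,131),(415,217),(403,304),(388,388),(370,468),(352,545)])
a=onz('wrist',f(L),.018,P)*1000;b=onz('wrist',f(Rr),.018,P)*1000
print(np.c_[a[:,:2],b[:,:2]].round(1)); print(((a+b)/2).mean(0), np.linalg.norm(a-b,axis=1))
m=(a+b)/2; print('yaw',np.degrees(np.arctan2(*(m[5]-m[0])[[1,0]])))
# top view: slats in t_z2
g=lambda p:np.array(p,float)/4+[200,120]-.4
L=np.array([(502,180),(503,223),(503,268),(505,313),(507,357),(509,403)]);Rr=np.array([(622,180),(623,223),(624,268),(625,313),(627,357),(628,405)])
a=onz('top',g(L),.018)*1000;b=onz('top',g(Rr),.018)*1000
print(((a+b)/2).mean(0), np.linalg.norm(a-b,axis=1)); m=(a+b)/2;print('yaw',np.degrees(np.arctan2(*(m[5]-m[0])[[1,0]])))
```

```text
[[ 0.52901071 -0.37385687  0.2055    ]] [[ 0.52979367 -0.37378207  0.1655    ]]
[[ 473.9 -264.8  476.2 -185.8]
 [ 503.6 -266.1  505.3 -187.2]
 [ 533.2 -266.3  535.2 -187.6]
 [ 562.5 -266.7  565.1 -188. ]
 [ 591.8 -267.3  594.7 -188.7]
 [ 622.1 -267.5  624.8 -188.7]]
[ 549.02297779 -227.07022747   18.        ] [79.04111148 78.87671542 78.69856765 78.73697542 78.65732504 78.78008455]
yaw -1.0698316291797056
[ 549.25130498 -227.55968657   18.        ] [78.59669408 78.2316438  78.50315175 77.47872548 77.11388715 76.05516551]
yaw 178.99744042024525
```

play_rows:
  series:
    - [0.3,0.067,0,-0.032,0,0,0]
    - [0.3,0,0.2,0,0,0,0]
    - [0.3,0,0.35,0,0,0,0]
    - [0.3,0,0.35,0,0,0,0]
    - [0.3,0,0.3,0,0,0,0]
    - [0.3,0,0.15,0,0,0,0]
    - [0.3,0,0.1,0,0,0,0]
    - [0.3,0,0.05,0,0,0,0]
    - [0.3,0,0.02,0,0,0,0]
    - [0.3,0,0.02,0,0,0,0]
    - [0.3,0,0,0,0,0,0]

```text
time: 13.55
position: [0.5583, -0.3797, 0.0447]
tool_rot: [0.708, -0.005, 0.008, -0.707]
ft_force: [-0.6, 0.3, -4.5]
grip_width: 0.0414
```

Run:
```python
from h import *
plan([.557,-.377,.033],-1)
```

```text
t 13.55 pos [ 0.5583 -0.3797  0.0447] grasp [ 0.5583 -0.3797  0.0387] yawx -1.08 down -1.0 w 0.0414 F [-0.6  0.3 -4.5]
turn units [ 0.0004 -0.0004  0.0011] shift units after turn [-0.014  0.057  0.027] rows>= 0.2 0.0
```

play_rows:
  series:
    - [0.3,0,0.02,0,0,0,0]
    - [0.3,0,0.01,0,0,0,0]
    - [0.3,0,0,0,0,0,0]

```text
time: 13.8
position: [0.5575, -0.3793, 0.0411]
tool_rot: [0.707, -0.006, 0.008, -0.707]
ft_force: [0.3, 0.5, -5.3]
grip_width: 0.0415
```

play_rows:
  series:
    - [0.3,0,0.01,0,0,0,0]
    - [0.3,0,0,0,0,0,0]

```text
time: 13.97
position: [0.5573, -0.3792, 0.0396]
tool_rot: [-0.707, 0.006, -0.007, 0.707]
ft_force: [0.5, 0.5, -5.3]
grip_width: 0.041
```

play_rows:
  series:
    - [0.3,0,0.01,0.018,0,0,0]
    - [0.3,0,0,0,0,0,0]

```text
time: 14.13
position: [0.5577, -0.3778, 0.039]
tool_rot: [0.707, -0.006, 0.008, -0.707]
ft_force: [-0.2, -0.8, -2.9]
grip_width: 0.0415
```

play_rows:
  series:
    - [0.3,0,0.007,0,0,0,0]
    - [0.3,0,0,0,0,0,0]

```text
time: 14.3
position: [0.5577, -0.3778, 0.039]
tool_rot: [0.707, -0.006, 0.008, -0.707]
ft_force: [-1.2, -0.0, 2.7]
grip_width: 0.0412
```

Touching down. Release and rise.

play_rows:
  series:
    - [0.5,0,0,0,0,0,0]
    - [1,0,0,0,0,0,0]
    - [1,0,0,0,0,0,0]
    - [1,0,0,0,0,0,0]
    - [1,0,0,0,0,0,0]
    - [1,0,0,0,0,0,0]
    - [1,0,-0.1,0,0,0,0]
    - [1,0,-0.3,0,0,0,0]
    - [1,0,-0.4,0,0,0,0]
    - [1,0,-0.4,0,0,0,0]
    - [1,0,-0.4,0,0,0,0]
    - [1,0,0,0,0,0,0]

```text
time: 15.3
position: [0.5612, -0.381, 0.2085]
tool_rot: [0.711, -0.001, 0.012, -0.703]
ft_force: [1.2, -1.1, 1.3]
grip_width: 0.0864
```

Run:
```python
from h import *
im,P=snap('wrist','w9'); np.savez('w9',*P)
plan([.608,.031,.20],14)
cv2.imwrite('pics/w9z.png',cv2.resize(im[120:220,200:320],None,fx=6,fy=6,interpolation=cv2.INTER_CUBIC))
```

```text
t 15.35 pos [ 0.5598 -0.3797  0.2047] grasp [ 0.5599 -0.3798  0.1987] yawx -1.08 down -0.9999 w 0.0871 F [ 0.7  0.1 -0.7]
turn units [ 0.0031 -0.0838  0.0032] shift units after turn [ 1.461 -0.013  3.869] rows>= 9.9 2.1
```

View pics/w9z.png

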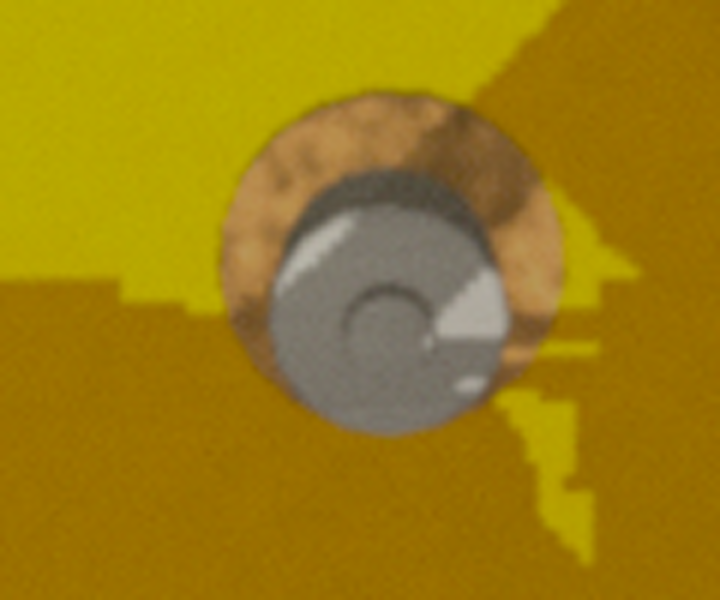

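Run:
```python
from h import *
P=tuple(np.load('w9.npz').values())
f=lambda p:np.array(p,float)/6+[200,120]-.42
print(onz('wrist',f([(390,321),(272,315),(508,315),(390,437),(390,204)]),.048,P)*1000,onz('wrist',f([(388,332)]),.058,P)*1000)
w=onz('wrist',f([(222,262),(563,262),(392,92)]),.008,P)*1000; print(w)
```

```text
[[ 557.08552405 -377.77002243   48.        ]
 [ 555.69196794 -397.99344177   48.        ]
 [ 556.29500312 -357.50385679   48.        ]
 [ 578.08805828 -378.05713263   48.        ]
 [ 536.63255705 -377.47550711   48.        ]] [[ 556.28675687 -378.13506568   58.        ]]
[[ 555.44872296 -410.06587334    8.        ]
 [ 556.42833518 -344.08124584    8.        ]
 [ 522.94764767 -376.7040088     8.        ]]
```

play_rows:
  series:
    - [1,0,0,0,0.003,-0.028,0.003]
    - [1,0,0,0,0,-0.028,0]
    - [1,0,0,0,0,-0.028,0]
    - [1,0.14,0,0.37,0,0,0]
    - [1,0.14,0,0.37,0,0,0]
    - [1,0.14,0,0.37,0,0,0]
    - [1,0.14,0,0.37,0,0,0]
    - [1,0.14,0,0.37,0,0,0]
    - [1,0.14,0,0.37,0,0,0]
    - [1,0.14,0,0.37,0,0,0]
    - [1,0.14,0,0.37,0,0,0]
    - [1,0.14,0,0.37,0,0,0]

```text
time: 16.35
position: [0.5977, -0.0217, 0.2]
tool_rot: [-0.698, -0.083, 0.089, 0.706]
ft_force: [0.0, 0.2, 0.7]
grip_width: 0.0868
```

play_rows:
  series:
    - [1,0.14,0,0.37,0,0,0]
    - [1,0.06,0,0.17,0,0,0]
    - [1,0,0,0,0,0,0]
    - [1,0,0,0,0,0,0]
    - [1,0,0,0,0,0,0]

```text
time: 16.77
position: [0.6045, 0.0328, 0.2008]
tool_rot: [-0.698, -0.083, 0.089, 0.705]
ft_force: [0.1, 0.4, 0.6]
grip_width: 0.0868
```

Run:
```python
from h import *
im,P=snap('wrist','w10'); np.savez('w10',*P)
plan([.6084,.0308,.06],14.3)
cv2.imwrite('pics/w10z.png',cv2.resize(im[90:290,160:360],None,fx=4,fy=3,interpolation=cv2.INTER_CUBIC))
```

```text
t 16.82 pos [0.6047 0.0323 0.2009] grasp [0.6046 0.0323 0.1949] yawx 13.96 down -0.9999 w 0.0874 F [-0.1  0.5  0.2]
turn units [-0.0036 -0.0019 -0.0021] shift units after turn [ 0.032  1.349 -0.023] rows>= 3.2 0.1
```

View pics/w10z.png

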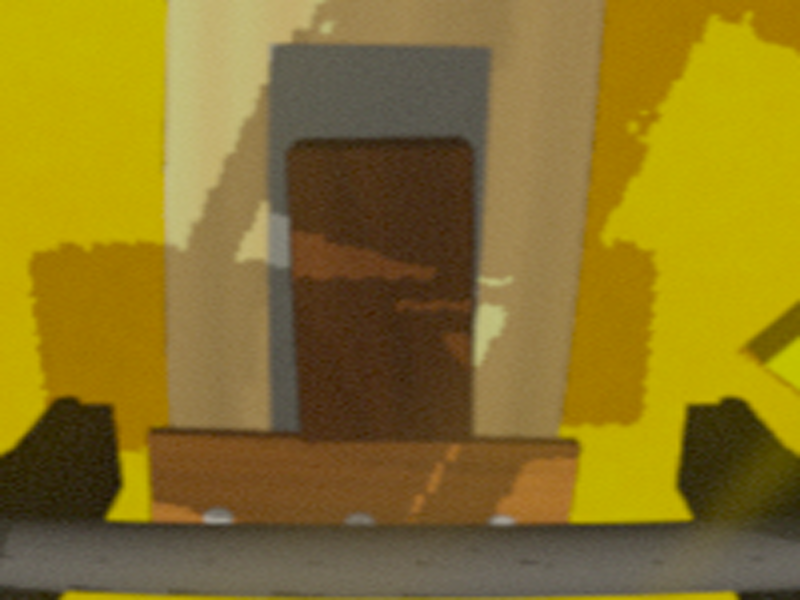

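Run:
```python
from h import *
P=tuple(np.load('w10.npz').values())
f=lambda p:np.array(p,float)/[4,3]+[160,90]-.4
for p,z in [([(288,141),(472,139),(474,438),(301,438)],.067),([(272,45),(490,48)],.037),([(150,431),(578,440)],.048)]:
    w=onz('wrist',f(p),z,P)[:,:2]*1000; print(w.round(1).tolist(),w.mean(0).round(1))
```

```text
[[563.0, -2.7], [552.4, 38.0], [648.7, 64.4], [659.1, 22.0]] [605.8  30.4]
[[536.2, -15.6], [524.1, 37.6]] [530.2  11. ]
[[676.1, -18.0], [651.6, 96.1]] [663.8  39. ]
```

play_rows:
  series:
    - [1,0.013,0,-0.02,-0.003,-0.003,-0.002]
    - [1,0,0.35,0,0,0,0]
    - [1,0,0.35,0,0,0,0]
    - [1,0,0.3,0,0,0,0]
    - [1,0,0.15,0,0,0,0]
    - [1,0,0.1,0,0,0,0]
    - [1,0,0.05,0,0,0,0]
    - [1,0,0,0,0,0,0]

```text
time: 17.48
position: [0.6067, 0.0313, 0.0707]
tool_rot: [-0.701, -0.089, 0.089, 0.702]
ft_force: [0.2, 1.5, 0.0]
grip_width: 0.0872
```

Run:
```python
from h import *
plan([.6065,.0306,.06],14.6)
```

```text
t 17.48 pos [0.6067 0.0313 0.0707] grasp [0.6067 0.0313 0.0647] yawx 14.5 down -1.0 w 0.0872 F [0.2 1.5 0. ]
turn units [-0.0007 -0.0006 -0.    ] shift units after turn [-0.004  0.047 -0.006] rows>= 0.1 0.0
```

play_rows:
  series:
    - [1,0,0.035,0,0,0,0]
    - [1,0,0,0,0,0,0]
    - [0.3,0,0,0,0,0,0]
    - [0.3,0,0,0,0,0,0]
    - [0.3,0,0,0,0,0,0]
    - [0.3,0,0,0,0,0,0]
    - [0.3,0,0,0,0,0,0]
    - [0.3,0,0,0,0,0,0]
    - [0.3,0,0,0,0,0,0]
    - [0.3,0,0,0,0,0,0]
  grip_force: 20

```text
time: 18.32
position: [0.6069, 0.0321, 0.0679]
tool_rot: [-0.701, -0.09, 0.089, 0.702]
ft_force: [-0.7, -0.6, 0.3]
grip_width: 0.0439
```

Run:
```python
from h import *
plan([.6065,.0306,.06],14.6)
im,P=snap('wrist','w11'); np.savez('w11',*P)
plan([.6065,.0306,.06],14.6)
cv2.imwrite('pics/w11z.png',cv2.resize(im[90:290,160:360],None,fx=4,fy=3,interpolation=cv2.INTER_CUBIC))
```

```text
t 18.32 pos [0.6069 0.0321 0.0679] grasp [0.6069 0.0321 0.0619] yawx 14.56 down -1.0 w 0.0439 F [-0.7 -0.6  0.3]
turn units [-0.0006 -0.0002  0.0003] shift units after turn [-0.007  0.019 -0.013] rows>= 0.1 0.0
t 18.37 pos [0.6068 0.0321 0.0679] grasp [0.6069 0.0321 0.0619] yawx 14.57 down -1.0 w 0.0441 F [ 0.2 -0.1  1. ]
turn units [-0.0006 -0.0002  0.0003] shift units after turn [-0.007  0.019 -0.014] rows>= 0.1 0.0
```

View pics/w11z.png

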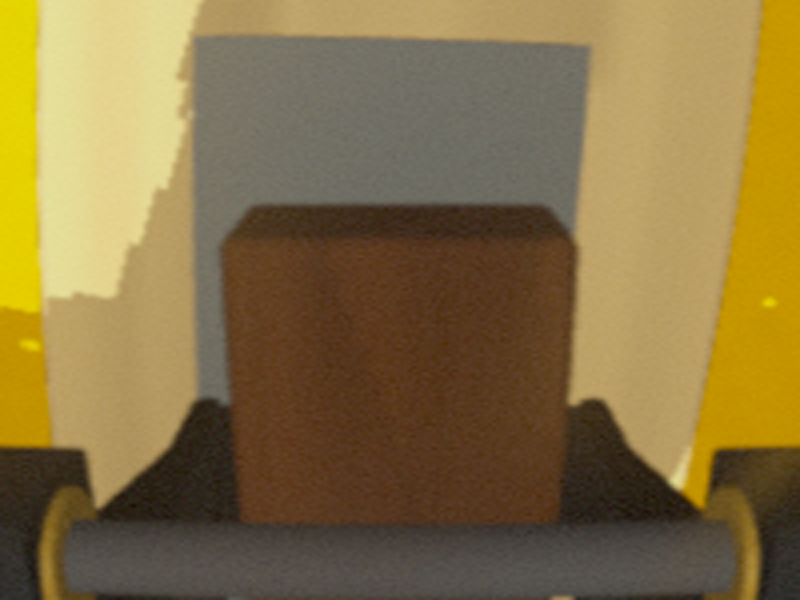

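Run:
```python
from h import *
P=tuple(np.load('w11.npz').values())
f=lambda p:np.array(p,float)/[4,3]+[160,90]-.4
o=robot.get_obs();Rc=R.from_quat(o['tool_rot']).as_matrix();p0=o['position']
for p,z in [([(222,242),(573,242)],.067),([(255,206),(543,206)],.037),([(195,37),(588,45)],.037)]:
    w=onz('wrist',f(p),z,P); print((w*1000).round(1).tolist(),((w-p0)@Rc*1000).round(1).tolist(), 'yaw',np.degrees(np.arctan2(w[0,0]-w[1,0],w[1,1]-w[0,1])))
```

```text
[[565.4, -1.0, 67.0], [554.9, 39.6, 67.0]] [[-48.4, 0.8, -21.6], [-48.4, 0.9, 20.3]] yaw 14.54413649042805
[[565.5, -0.5, 37.0], [555.1, 39.6, 37.0]] [[-48.3, 30.8, -21.2], [-48.2, 30.9, 20.2]] yaw 14.551143488429332
[[536.0, -16.2, 37.0], [523.7, 37.4, 37.0]] [[-80.8, 30.8, -29.0], [-79.2, 30.9, 26.0]] yaw 12.920504883671159
```

play_rows:
  series:
    - [0.3,0,-0.05,0,0,0,0]
    - [0.3,0,-0.15,0,0,0,0]
    - [0.3,0,-0.3,0,0,0,0]
    - [0.3,0,-0.3,0,0,0,0]
    - [0.3,0,-0.2,0,0,0,0]
    - [0.3,0,0,0,0,0.031,0]
    - [0.3,0,0,0,0,0,0]

```text
time: 18.95
position: [0.6076, 0.0319, 0.1699]
tool_rot: [-0.705, -0.056, 0.053, 0.705]
ft_force: [-0.3, -0.1, -0.9]
grip_width: 0.044
```

Run:
```python
from h import *
plan([.4618,.3812,.035],9)
```

```text
t 18.95 pos [0.6076 0.0319 0.1699] grasp [0.6077 0.0319 0.1639] yawx 8.89 down -1.0 w 0.044 F [-0.3 -0.1 -0.9]
turn units [-0.0003 -0.0006  0.0013] shift units after turn [-0.894  1.289  3.678] rows>= 9.6 0.0
```

play_rows:
  series:
    - [0.3,-0.05,0,0.2,0,0,0]
    - [0.3,-0.09,0,0.37,0,0,0]
    - [0.3,-0.09,0,0.37,0,0,0]
    - [0.3,-0.09,0,0.37,0,0,0]
    - [0.3,-0.09,0,0.37,0,0,0]
    - [0.3,-0.09,0,0.37,0,0,0]
    - [0.3,-0.09,0,0.37,0,0,0]
    - [0.3,-0.09,0,0.37,0,0,0]
    - [0.3,-0.09,0,0.37,0,0,0]
    - [0.3,-0.07,0,0.3,0,0,0]
    - [0.3,-0.05,0,0.21,0,0,0]
    - [0.3,0,0,0,0,0,0]

```text
time: 19.95
position: [0.4586, 0.3841, 0.1676]
tool_rot: [-0.704, -0.057, 0.058, 0.706]
ft_force: [0.9, -0.8, -0.8]
grip_width: 0.0438
```

play_rows:
  series:
    - [0.3,0,0,0,0,0,0]
    - [0.3,0,0,0,0,0,0]

```text
time: 20.12
position: [0.4612, 0.3797, 0.1678]
tool_rot: [-0.705, -0.055, 0.056, 0.705]
ft_force: [-0.6, -0.7, -1.2]
grip_width: 0.044
```

Run:
```python
from h import *
im,P=snap('wrist','w12'); np.savez('w12',*P)
plan([.4618,.3812,.035],9)
```

```text
t 20.17 pos [0.4616 0.3794 0.168 ] grasp [0.4616 0.3794 0.162 ] yawx 8.98 down -1.0 w 0.0434 F [-0.   0.2 -0.7]
turn units [-0.0003 -0.0001 -0.0002] shift units after turn [0.004 1.27  0.018] rows>= 3.0 0.0
```

View pics/w12.png

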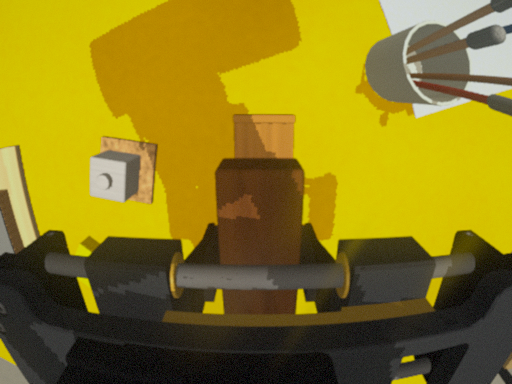

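Run:
```python
from h import *
print('cup',onz('top',[(60,285),(38,287)],.1)*1000,onz('top',[(64,290)],.0)*1000)
P=tuple(np.load('w12.npz').values())
im=cv2.imread('pics/w12.png')
cv2.imwrite('pics/w12z.png',cv2.resize(im[100:180,210:320],None,fx=7,fy=7,interpolation=cv2.INTER_CUBIC))
print('cup w',onz('wrist',[(390,100)],.0,P)*1000)
```

```text
cup [[321.56902767 453.38907818 100.        ]
 [317.3836259  505.1096605  100.        ]] [[305.44731195 489.72378746   0.        ]]
cup w [[352.64134786 504.32034105   0.        ]]
```

View pics/w12z.png

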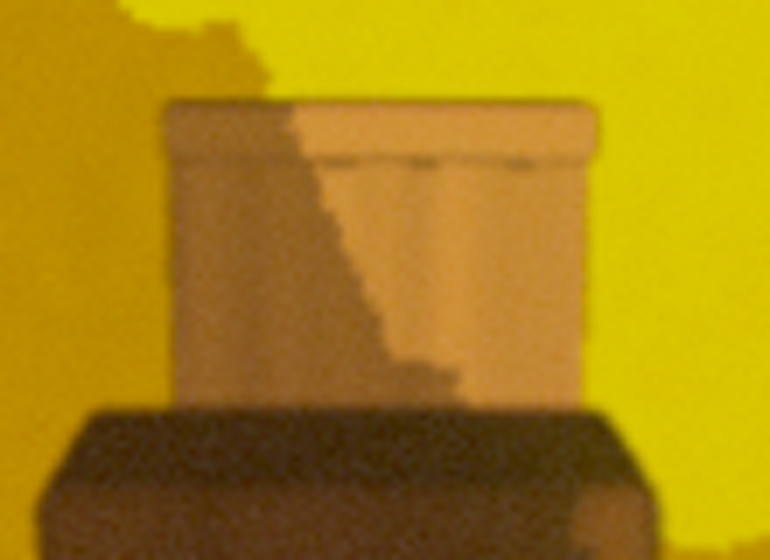

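Run:
```python
from h import *
P=tuple(np.load('w12.npz').values())
f=lambda p:np.array(p,float)/7+[210,100]-.43
o=robot.get_obs();Rc=R.from_quat(o['tool_rot']).as_matrix();p0=o['position'];print(p0)
for p,z in [([(165,102),(597,102)],.02),([(165,157),(597,160)],.02),([(172,300),(583,300)],.01),([(97,412),(605,412)],.137),([(42,488),(655,488)],.167)]:
    w=onz('wrist',f(p),z,P); print((w*1000).round(1).tolist(),((w-p0)@Rc*1000).round(1).tolist(), 'yaw',np.degrees(np.arctan2(w[0,0]-w[1,0],w[1,1]-w[0,1])))
```

```text
[0.46164498 0.37935321 0.16795005]
[[398.0, 344.1, 20.0], [388.7, 402.0, 20.0]] [[-68.2, 148.0, -25.0], [-68.5, 148.0, 33.6]] yaw 9.211291157764812
[[405.5, 345.2, 20.0], [396.5, 403.4, 20.0]] [[-60.7, 148.0, -25.1], [-60.5, 148.0, 33.8]] yaw 8.792166272081438
[[426.6, 348.4, 10.0], [417.2, 406.3, 10.0]] [[-39.4, 158.0, -25.3], [-39.5, 158.0, 33.4]] yaw 9.142067458285082
[[417.0, 351.3, 137.0], [410.4, 392.6, 137.0]] [[-48.4, 31.0, -20.7], [-48.5, 31.0, 21.1]] yaw 9.05969381776058
[[416.3, 351.0, 167.0], [409.8, 392.3, 167.0]] [[-49.2, 1.0, -20.9], [-49.2, 1.0, 20.9]] yaw 9.053608421595856
```

play_rows:
  series:
    - [0.3,0.003,0,0.037,0,0,0]
    - [0.3,0,0.3,0,0,0,0]
    - [0.3,0,0.35,0,0,0,0]
    - [0.3,0,0.3,0,0,0,0]
    - [0.3,0,0.15,0,0,0,0]
    - [0.3,0,0.08,0,0,0,0]
    - [0.3,0,0.03,0,0,0,0]
    - [0.3,0,0.01,0,0,0,0]
    - [0.3,0,0,0,0,0,0]

```text
time: 20.92
position: [0.4624, 0.3846, 0.0474]
tool_rot: [-0.704, -0.056, 0.054, 0.706]
ft_force: [0.8, 0.4, -1.4]
grip_width: 0.0435
```

play_rows:
  series:
    - [0.3,0,0.015,0,0,0,0]
    - [0.3,0,0.01,0,0,0,0]
    - [0.3,0,0,0,0,0,0]

```text
time: 21.17
position: [0.4617, 0.3847, 0.0449]
tool_rot: [-0.704, -0.056, 0.055, 0.706]
ft_force: [-0.5, 0.0, -0.8]
grip_width: 0.0438
```

play_rows:
  series:
    - [0.3,0,0.015,0,0,0,0]
    - [0.3,0,0.01,0,0,0,0]
    - [0.3,0,0,0,0,0,0]

```text
time: 21.42
position: [0.4612, 0.3845, 0.0415]
tool_rot: [-0.704, -0.056, 0.055, 0.706]
ft_force: [0.4, 0.3, -1.0]
grip_width: 0.0436
```

play_rows:
  series:
    - [0.3,0,0.01,0,0,0,0]
    - [0.3,0,0,0,0,0,0]

```text
time: 21.58
position: [0.4614, 0.3846, 0.0409]
tool_rot: [-0.704, -0.056, 0.055, 0.706]
ft_force: [-0.0, -0.3, 1.6]
grip_width: 0.0441
```

play_rows:
  series:
    - [0.3,0,0.01,0,0,0,0]
    - [0.3,0,0,0,0,0,0]

```text
time: 21.75
position: [0.4614, 0.3846, 0.0409]
tool_rot: [-0.704, -0.056, 0.055, 0.706]
ft_force: [-2.5, -1.3, 8.2]
grip_width: 0.0439
```

play_rows:
  series:
    - [0.3,0,-0.008,0,0,0,0]
    - [1,0,0,0,0,0,0]
    - [1,0,0,0,0,0,0]
    - [1,0,0,0,0,0,0]
    - [1,0,0,0,0,0,0]
    - [1,0,0,0,0,0,0]
    - [1,0,-0.1,0,0,0,0]
    - [1,0,-0.3,0,0,0,0]
    - [1,0,-0.4,0,0,0,0]
    - [1,0,-0.4,0,0,0,0]
    - [1,0,-0.4,0,0,0,0]
    - [1,0,0,0,0,0,0]

```text
time: 22.75
position: [0.4656, 0.3868, 0.2096]
tool_rot: [-0.702, -0.061, 0.05, 0.708]
ft_force: [1.5, 1.0, 1.0]
grip_width: 0.0867
```

Run:
```python
from h import *
im,P=snap('wrist','w13'); np.savez('w13',*P)
plan([.6078,.0285,.20],12.9)
cv2.imwrite('pics/w13z.png',cv2.resize(im[90:250,60:330],None,fx=2.9,fy=3.5,interpolation=cv2.INTER_CUBIC))
```

```text
t 22.8 pos [0.4641 0.3859 0.2062] grasp [0.4642 0.3859 0.2002] yawx 8.99 down -0.9999 w 0.0872 F [-0.3 -0.  -0.6]
turn units [-0.0018 -0.0217  0.0039] shift units after turn [ 6.030e-01  2.000e-03 -3.804e+00] rows>= 9.2 0.6
```

View pics/w13z.png

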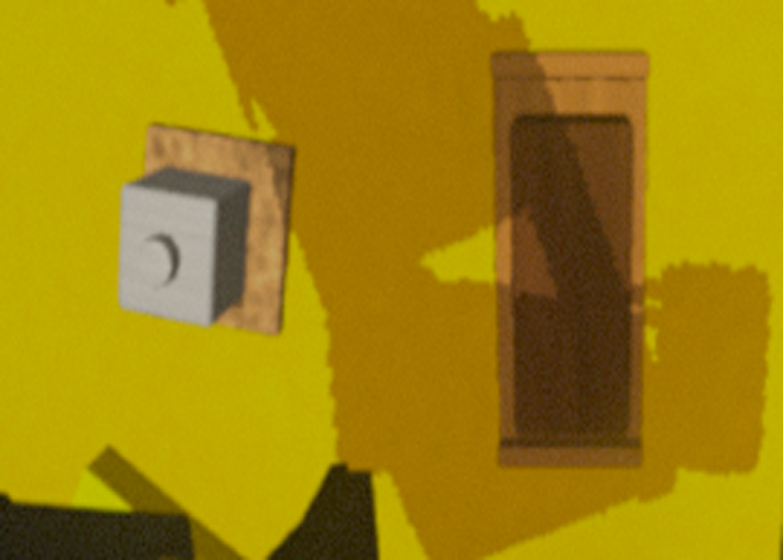

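Run:
```python
from h import *
P=tuple(np.load('w13.npz').values())
f=lambda p:np.array(p,float)/[2.9,3.5]+[60,90]-.4
for p,z in [([(511,120),(631,120),(629,433),(514,433)],.04),([(492,53),(649,53),(641,466),(499,466)],.02),([(497,140),(645,140),(499,420),(643,420)],.01)]:
    w=onz('wrist',f(p),z,P); print((w*1000)[:,:2].round(1).tolist(),w.mean(0))
```

```text
[[416.0, 355.5], [409.4, 397.3], [506.7, 413.6], [513.5, 370.0]] [0.46139329 0.38406966 0.04      ]
[[398.3, 344.3], [389.3, 402.1], [526.2, 423.4], [535.3, 365.2]] [0.4622599  0.38374727 0.02      ]
[[426.5, 349.3], [417.6, 406.2], [522.4, 362.9], [513.1, 422.6]] [0.46990299 0.38525126 0.01      ]
```

play_rows:
  series:
    - [1,0,0,0,-0.002,-0.022,0.004]
    - [1,0.06,0,-0.38,0,0,0]
    - [1,0.06,0,-0.38,0,0,0]
    - [1,0.06,0,-0.38,0,0,0]
    - [1,0.06,0,-0.38,0,0,0]
    - [1,0.06,0,-0.38,0,0,0]
    - [1,0.06,0,-0.38,0,0,0]
    - [1,0.06,0,-0.38,0,0,0]
    - [1,0.06,0,-0.38,0,0,0]
    - [1,0.06,0,-0.38,0,0,0]
    - [1,0.06,0,-0.38,0,0,0]
    - [1,0,0,0,0,0,0]

```text
time: 23.8
position: [0.6078, 0.0202, 0.2004]
tool_rot: [0.706, 0.074, -0.081, -0.7]
ft_force: [0.1, 0.5, 0.2]
grip_width: 0.0867
```

play_rows:
  series:
    - [1,0,0,0,0,0,0]
    - [1,0,0,0,0,0,0]

```text
time: 23.97
position: [0.6036, 0.0275, 0.2001]
tool_rot: [0.704, 0.074, -0.084, -0.701]
ft_force: [-1.8, 0.7, 0.1]
grip_width: 0.0872
```

Run:
```python
from h import *
plan([.6078,.0285,.036],12.9)
im,P=snap('wrist','w14'); np.savez('w14',*P)
plan([.6078,.0285,.036],12.9)
cv2.imwrite('pics/w14z.png',cv2.resize(im[90:290,160:360],None,fx=4,fy=3,interpolation=cv2.INTER_CUBIC))
```

```text
t 23.97 pos [0.6036 0.0275 0.2001] grasp [0.6035 0.0275 0.1941] yawx 12.89 down -0.9999 w 0.0872 F [-1.8  0.7  0.1]
turn units [ 0.0007 -0.0001 -0.0047] shift units after turn [0.043 1.581 0.   ] rows>= 3.8 0.1
t 24.02 pos [0.6035 0.0283 0.2003] grasp [0.6035 0.0282 0.1943] yawx 12.97 down -0.9999 w 0.0871 F [0.4 0.4 0.5]
turn units [ 0.0008  0.0004 -0.0046] shift units after turn [ 0.042  1.583 -0.007] rows>= 3.8 0.1
```

View pics/w14z.png

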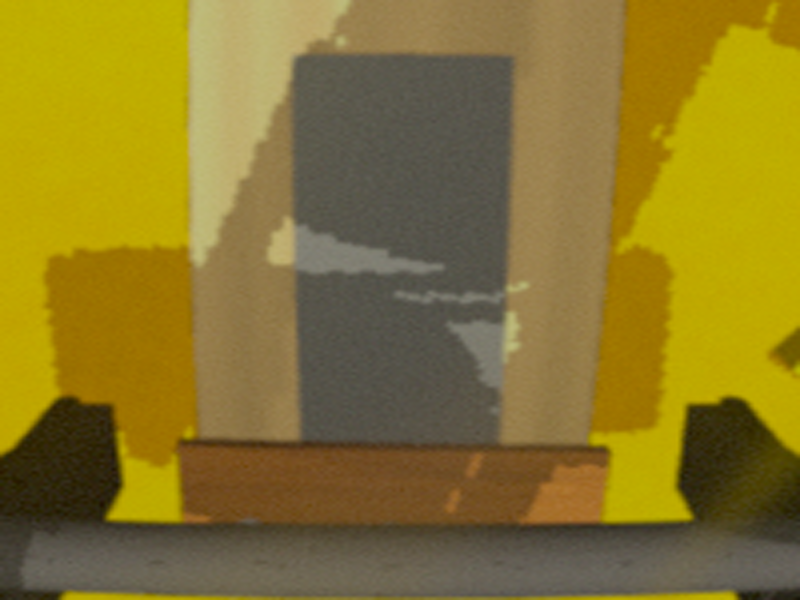

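Run:
```python
from h import *
P=tuple(np.load('w14.npz').values())
f=lambda p:np.array(p,float)/[4,3]+[160,90]-.4
for p,z in [([(294,56),(513,55),(498,435),(302,433)],.037),([(181,442),(608,451)],.048)]:
    w=onz('wrist',f(p),z,P); print((w*1000)[:,:2].round(1).tolist(),(w[:2].mean(0)*1000).round(1), 'yaw',np.degrees(np.arctan2(w[0,0]-w[1,0],w[1,1]-w[0,1])))
```

```text
[[536.1, -15.8], [523.5, 37.6], [658.0, 67.4], [669.4, 13.9]] [529.8  10.9  37. ] yaw 13.287384409239072
[[675.6, -17.8], [653.0, 96.5]] [664.3  39.4  48. ] yaw 11.190177003569689
```

play_rows:
  series:
    - [1,0.042,0,-0.003,0.0008,0,-0.0046]
    - [1,0,0.35,0,0,0,0]
    - [1,0,0.35,0,0,0,0]
    - [1,0,0.35,0,0,0,0]
    - [1,0,0.2,0,0,0,0]
    - [1,0,0.15,0,0,0,0]
    - [1,0,0.08,0,0,0,0]
    - [1,0,0.03,0,0,0,0]
    - [1,0,0,0,0,0,0]
    - [1,0,0,0,0,0,0]

```text
time: 24.85
position: [0.6102, 0.0282, 0.0511]
tool_rot: [0.703, 0.082, -0.078, -0.702]
ft_force: [-0.5, 0.4, 0.8]
grip_width: 0.0871
```

Run:
```python
from h import *
plan([.6078,.0285,.0345],12.8)
im,P=snap('wrist','w15'); np.savez('w15',*P)
plan([.6078,.0285,.0345],12.8)
cv2.imwrite('pics/w15z.png',cv2.resize(im[90:290,160:360],None,fx=4,fy=3,interpolation=cv2.INTER_CUBIC))
```

```text
t 24.85 pos [0.6102 0.0282 0.0511] grasp [0.6102 0.0282 0.0451] yawx 12.99 down -1.0 w 0.0871 F [-0.5  0.4  0.8]
turn units [0.0006 0.0011 0.0014] shift units after turn [-0.023  0.106  0.008] rows>= 0.3 0.0
t 24.9 pos [0.6104 0.0281 0.0513] grasp [0.6104 0.0281 0.0453] yawx 12.98 down -1.0 w 0.087 F [ 0.6 -0.2 -0.5]
turn units [0.0007 0.001  0.0016] shift units after turn [-0.024  0.108  0.01 ] rows>= 0.3 0.0
```

View pics/w15z.png

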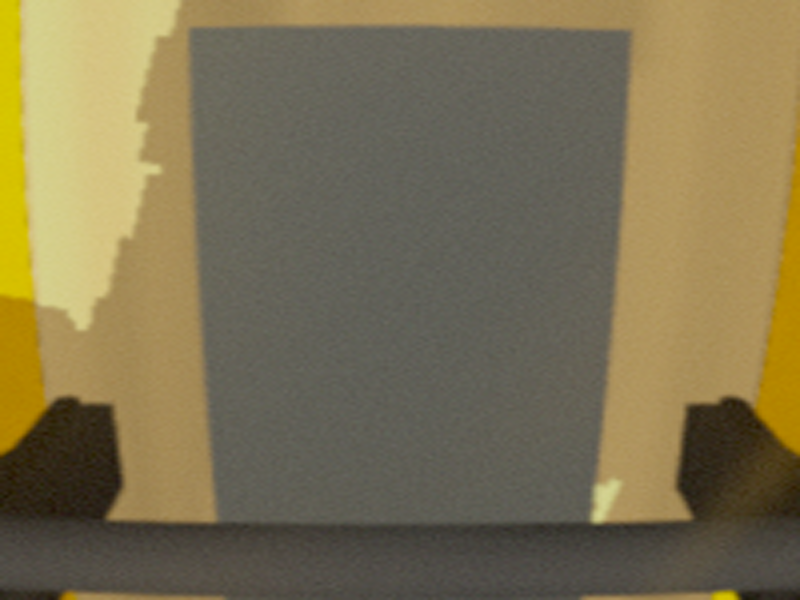

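play_rows:
  series:
    - [1,-0.024,0.05,0.005,0,0,0]
    - [1,0,0.03,0,0,0,0]
    - [1,0,0.02,0,0,0,0]
    - [1,0,0,0,0,0,0]

```text
time: 25.23
position: [0.6067, 0.0276, 0.0398]
tool_rot: [0.703, 0.08, -0.079, -0.702]
ft_force: [0.2, -0.1, 0.7]
grip_width: 0.0869
```

play_rows:
  series:
    - [0.4,0,0,0,0,0,0]
    - [0.4,0,0,0,0,0,0]
    - [0.4,0,0,0,0,0,0]
    - [0.4,0,0,0,0,0,0]
    - [0.4,0,0,0,0,0,0]
    - [0.4,0,0,0,0,0,0]
    - [0.4,0,0,0,0,0,0]
    - [0.4,0,0,0,0,0,0]
  grip_force: 25

```text
time: 25.9
position: [0.6071, 0.0277, 0.0401]
tool_rot: [0.703, 0.081, -0.079, -0.702]
ft_force: [0.1, -0.1, 1.2]
grip_width: 0.056
```

Run:
```python
from h import *
plan([.6078,.0285,.0345],12.8)
im,P=snap('wrist','w16'); np.savez('w16',*P)
cv2.imwrite('pics/w16z.png',cv2.resize(im[90:290,160:360],None,fx=4,fy=3,interpolation=cv2.INTER_CUBIC))
```

```text
t 25.9 pos [0.6071 0.0277 0.0401] grasp [0.6071 0.0277 0.0341] yawx 12.94 down -1.0 w 0.056 F [ 0.1 -0.1  1.2]
turn units [0.0004 0.0008 0.0008] shift units after turn [ 0.009 -0.004  0.006] rows>= 0.0 0.0
```

View pics/w16z.png

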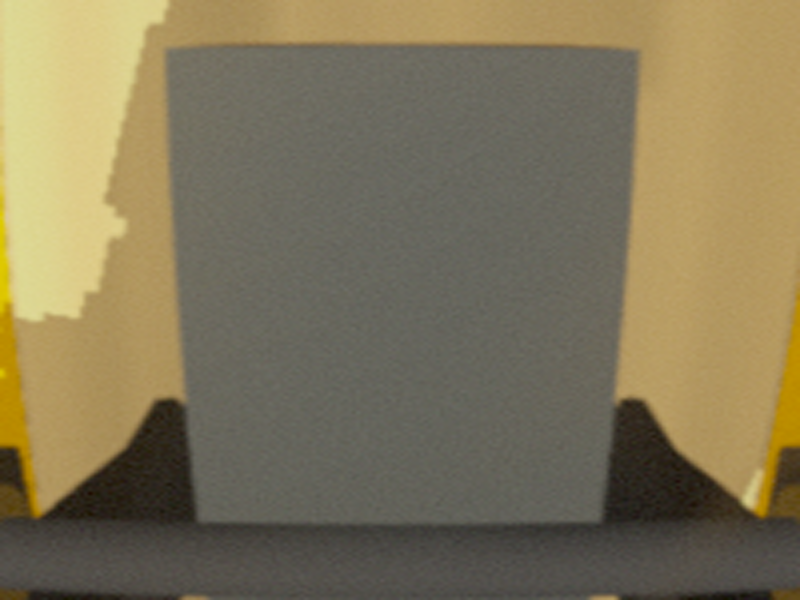

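play_rows:
  series:
    - [0.4,0,-0.005,0,0,0,0]
    - [0.4,-0.05,0,0.001,0,0,0]
    - [0.4,-0.08,0,0.002,0,0,0]
    - [0.4,-0.1,0,0.003,0,0,0]
    - [0.4,-0.1,0,0.003,0,0,0]
    - [0.4,-0.1,0,0.002,0,0,0]
    - [0.4,-0.07,0,0.002,0,0,0]
    - [0.4,0,0,0,0,0,0]
    - [0.4,0,0,0,0,0,0]

```text
time: 26.7
position: [0.5576, 0.0177, 0.0405]
tool_rot: [0.703, 0.08, -0.079, -0.702]
ft_force: [0.3, 0.2, -1.5]
grip_width: 0.0562
```

Run:
```python
from h import *
plan([.549,-.227,.2],-1.1)
im,P=snap('wrist','w17'); np.savez('w17',*P)
t,_=snap('top','t17'); s,_=snap('scene','s17')
a=cv2.resize(im[90:290,160:360],(500,400)); b=cv2.resize(s[150:260,200:340],(500,400))
cv2.imwrite('pics/c17.png',np.hstack([a,b])[:, :800] if 0 else cv2.resize(np.hstack([a,b]),(800,320)))
```

```text
t 26.7 pos [0.5576 0.0177 0.0405] grasp [0.5576 0.0177 0.0345] yawx 12.92 down -1.0 w 0.0562 F [ 0.3  0.2 -1.5]
turn units [0.0003 0.0779 0.0008] shift units after turn [-0.039 -1.655 -2.448] rows>= 7.1 2.0
```

View pics/c17.png

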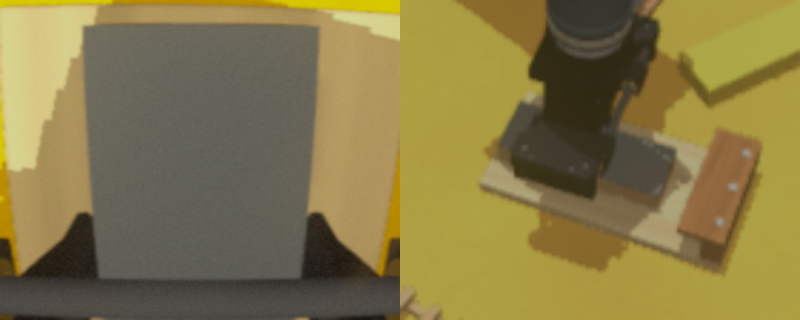

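play_rows:
  series:
    - [0.4,0,-0.05,0,0,0,0]
    - [0.4,0,-0.15,0,0,0,0]
    - [0.4,0,-0.3,0,0,0,0]
    - [0.4,0,-0.3,0,0,0,0]
    - [0.4,0,-0.2,0,0,0,0]
    - [0.4,0,0,0,0,0.026,0]
    - [0.4,0,0,0,0,0.026,0]
    - [0.4,0,0,0,0,0.026,0]
    - [0.4,0,0,0,0,0,0]

```text
time: 27.6
position: [0.558, 0.018, 0.1411]
tool_rot: [0.707, -0.006, 0.008, -0.707]
ft_force: [-1.1, 0.0, -1.3]
grip_width: 0.0557
```

Run:
```python
from h import *
plan([.549,-.227,.04],-1.1)
```

```text
t 27.6 pos [0.558  0.018  0.1411] grasp [0.558  0.018  0.1351] yawx -1.16 down -1.0 w 0.0557 F [-1.1  0.  -1.3]
turn units [ 0.0003 -0.0003  0.0012] shift units after turn [-0.043  0.951 -2.451] rows>= 6.3 0.0
```

play_rows:
  series:
    - [0.4,-0.01,0,-0.2,0,0,0]
    - [0.4,-0.01,0,-0.35,0,0,0]
    - [0.4,-0.01,0,-0.35,0,0,0]
    - [0.4,-0.01,0,-0.35,0,0,0]
    - [0.4,0,0,-0.35,0,0,0]
    - [0.4,0,0,-0.35,0,0,0]
    - [0.4,0,0,-0.3,0,0,0]
    - [0.4,0,0,-0.2,0,0,0]
    - [0.4,0,0,0,0,0,0]
    - [0.4,0,0,0,0,0,0]
    - [0.4,0,0,0,0,0,0]

```text
time: 28.52
position: [0.5485, -0.2261, 0.1403]
tool_rot: [-0.707, 0.006, -0.007, 0.707]
ft_force: [-0.4, -0.2, -1.2]
grip_width: 0.0562
```

Run:
```python
from h import *
plan([.549,-.227,.04],-1.1)
im,P=snap('wrist','w18'); np.savez('w18',*P)
plan([.549,-.227,.04],-1.1)
cv2.imwrite('pics/w18z.png',cv2.resize(im[90:290,160:360],None,fx=4,fy=3,interpolation=cv2.INTER_CUBIC))
```

```text
t 28.52 pos [ 0.5485 -0.2261  0.1403] grasp [ 0.5486 -0.2261  0.1343] yawx -1.04 down -1.0 w 0.0562 F [-0.4 -0.2 -1.2]
turn units [-0.0002  0.0003  0.0005] shift units after turn [ 0.005  0.943 -0.009] rows>= 2.3 0.0
t 28.57 pos [ 0.5486 -0.2256  0.1404] grasp [ 0.5486 -0.2256  0.1344] yawx -1.0 down -1.0 w 0.0559 F [ 0.3 -0.4 -0.7]
turn units [-0.0001  0.0006  0.0005] shift units after turn [ 0.004  0.944 -0.014] rows>= 2.3 0.0
```

View pics/w18z.png

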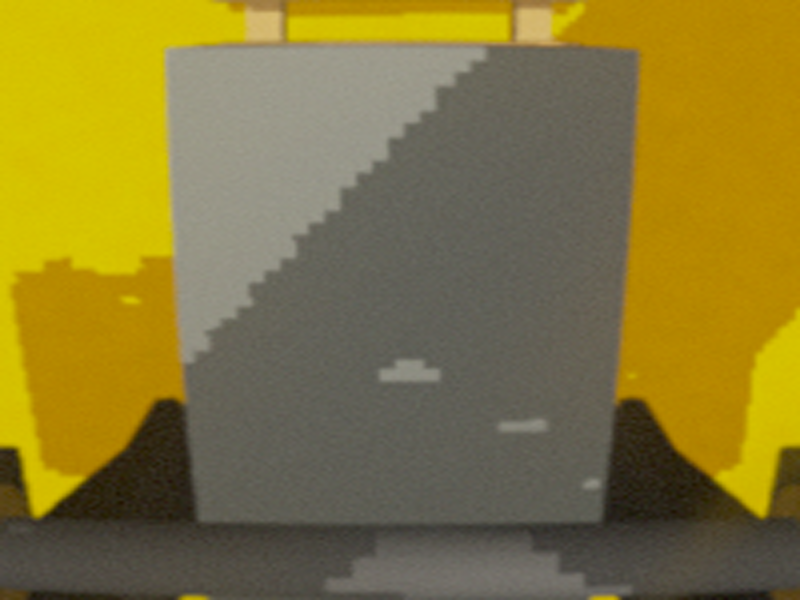

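Run:
```python
from h import *
P=tuple(np.load('w18.npz').values())
f=lambda p:np.array(p,float)/[4,3]+[160,90]-.4
o=robot.get_obs();Rc=R.from_quat(o['tool_rot']).as_matrix();p0=o['position'];print(p0)
w=onz('wrist',f([(168,48),(638,50)]),.1373,P); print(((w-p0)@Rc*1000).round(1).tolist(), w)
im=cv2.imread('pics/w18.png')
cv2.imwrite('pics/w18r.png',cv2.resize(im[40:120,180:340],None,fx=5,fy=5,interpolation=cv2.INTER_CUBIC))
```

```text
[ 0.5486159  -0.22558468  0.14038198]
[[-79.3, 2.9, -27.7], [-78.9, 3.0, 27.3]] [[ 0.46888307 -0.25193935  0.1373    ]
 [ 0.47016487 -0.19689841  0.1373    ]]
```

View pics/w18r.png

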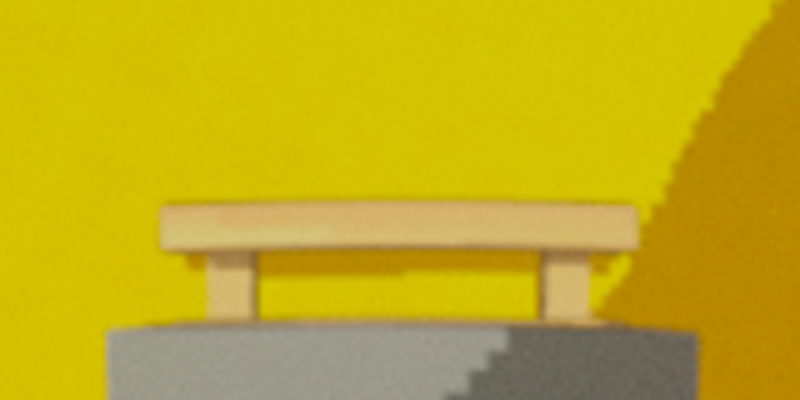

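Run:
```python
from h import *
P=tuple(np.load('w18.npz').values())
f=lambda p:np.array(p,float)/5+[180,40]-.4
o=robot.get_obs();Rc=R.from_quat(o['tool_rot']).as_matrix();p0=o['position']
w=onz('wrist',f([(160,206),(638,206),(160,250),(638,250)]),.028,P); print(((w-p0)@Rc*1000).round(1).tolist(), w)
```

```text
[[-98.1, 112.2, -40.2], [-98.1, 112.3, 38.8], [-90.7, 112.2, -40.2], [-90.6, 112.3, 38.9]] [[ 0.44997025 -0.26397865  0.028     ]
 [ 0.45140032 -0.18500673  0.028     ]
 [ 0.45740583 -0.26419612  0.028     ]
 [ 0.45883991 -0.18505886  0.028     ]]
```

play_rows:
  series:
    - [0.4,0.006,0.1,-0.005,0,0,0]
    - [0.4,0,0.25,0,0,0,0]
    - [0.4,0,0.25,0,0,0,0]
    - [0.4,0,0.15,0,0,0,0]
    - [0.4,0,0.08,0,0,0,0]
    - [0.4,0,0.05,0,0,0,0]
    - [0.4,0,0.02,0,0,0,0]
    - [0.4,0,0,0,0,0,0]
    - [0.4,0,0,0,0,0,0]

```text
time: 29.32
position: [0.5505, -0.2278, 0.0514]
tool_rot: [0.708, -0.005, 0.008, -0.706]
ft_force: [0.7, 0.1, -0.5]
grip_width: 0.0559
```

play_rows:
  series:
    - [0.4,0,0.015,0,0,0,0]
    - [0.4,0,0.01,0,0,0,0]
    - [0.4,0,0,0,0,0,0]

```text
time: 29.57
position: [0.5501, -0.2278, 0.0486]
tool_rot: [0.708, -0.006, 0.008, -0.707]
ft_force: [-0.1, -0.4, -1.6]
grip_width: 0.0556
```

play_rows:
  series:
    - [0.4,0,0.01,0,0,0,0]
    - [0.4,0,0.007,0,0,0,0]
    - [0.4,0,0,0,0,0,0]

```text
time: 29.82
position: [0.5498, -0.2276, 0.0463]
tool_rot: [0.707, -0.006, 0.008, -0.707]
ft_force: [-0.1, -0.7, -1.2]
grip_width: 0.056
```

play_rows:
  series:
    - [0.4,0,0.01,0,0,0,0]
    - [0.4,0,0,0,0,0,0]

```text
time: 29.98
position: [0.5499, -0.2276, 0.0461]
tool_rot: [0.707, -0.006, 0.008, -0.707]
ft_force: [-0.8, 1.5, 3.4]
grip_width: 0.0556
```

Contact. Release and rise, then check all views.

play_rows:
  series:
    - [0.4,0,-0.003,0,0,0,0]
    - [1,0,0,0,0,0,0]
    - [1,0,0,0,0,0,0]
    - [1,0,0,0,0,0,0]
    - [1,0,0,0,0,0,0]
    - [1,0,0,0,0,0,0]
    - [1,0,-0.1,0,0,0,0]
    - [1,0,-0.3,0,0,0,0]
    - [1,0,-0.4,0,0,0,0]
    - [1,0,-0.4,0,0,0,0]
    - [1,0,-0.4,0,0,0,0]
    - [1,0,0,0,0,0,0]

```text
time: 30.98
position: [0.5538, -0.2301, 0.2149]
tool_rot: [0.711, -0.0, 0.013, -0.703]
ft_force: [1.4, -0.8, -0.2]
grip_width: 0.0865
```

play_rows:
  series:
    - [1,0,0,0,0,0,0]
    - [1,0,0,0,0,0,0]
    - [1,0,0,0,0,0,0]

```text
time: 31.23
position: [0.5484, -0.2268, 0.2044]
tool_rot: [-0.707, 0.007, -0.007, 0.707]
ft_force: [-0.2, -0.7, -0.6]
grip_width: 0.0874
```

Run:
```python
from h import *
im,P=snap('wrist','w19'); np.savez('w19',*P)
t,_=snap('top','t19'); s,_=snap('scene','s19')
cv2.imwrite('pics/w19z.png',cv2.resize(im[60:260,160:360],None,fx=4,fy=3,interpolation=cv2.INTER_CUBIC))
```

```text
(no output)
```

View pics/w19z.png

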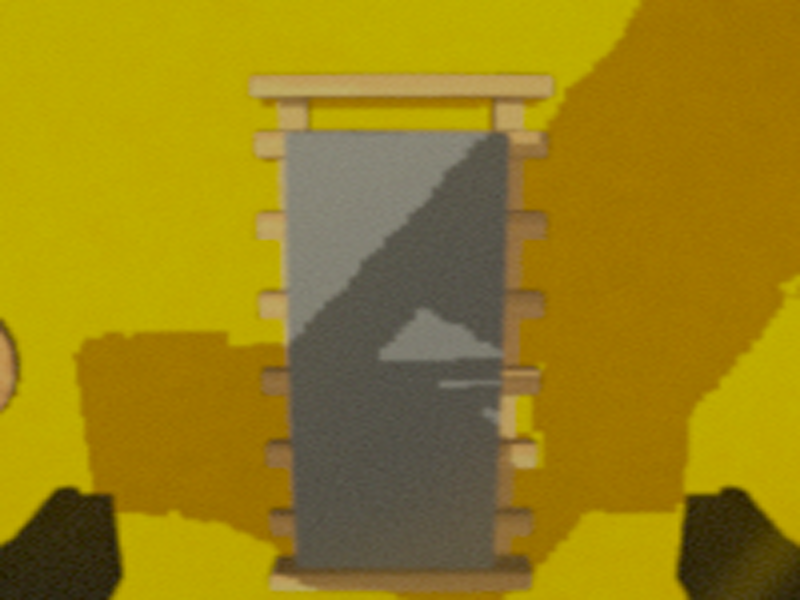

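View pics/s19.png

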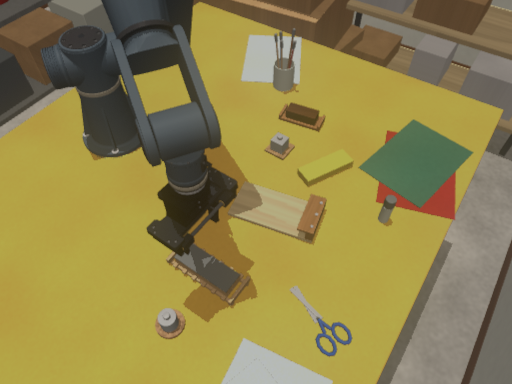

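Run:
```python
from h import *
P=tuple(np.load('w19.npz').values())
f=lambda p:np.array(p,float)/[4,3]+[160,60]-.4
for p,z in [([(286,132),(508,132),(497,568),(297,568)],.043),([(249,76),(553,76),(529,590),(272,590)],.028)]:
    w=onz('wrist',f(p),z,P); print((w*1000)[:,:2].round(1).tolist(),w.mean(0))
```

```text
[[470.0, -253.4], [471.1, -198.4], [631.1, -200.6], [630.0, -257.5]] [ 0.55058575 -0.22751101  0.043     ]
[[450.1, -263.9], [451.5, -185.1], [650.0, -189.5], [648.4, -267.3]] [ 0.55000457 -0.22646251  0.028     ]
```

Block centred within about 1 mm, flat, lino side up. Everything is at rest and released; handing in.

Run:
```python
from h import *
print(robot.get_obs()['joint_velocities'].round(4)); print(ticket.hand_in())
```

```text
[-0.0002  0.0015 -0.0068  0.0007 -0.0018 -0.0006]
the job is handed in; nothing more can be done
None
```

I took the stack apart in the order asked and handed the job in at about 31 s. The order was square weight, round weight, batten, then the block, slid 50 mm forward from under the lip before lifting. Everything is released and standing, and the gripper is open above the rack, touching nothing.

Offsets from the centre of each place, measured with the wrist camera after release:

| Part | Place | Offset from centre |
|---|---|---|
| Square weight | square mat | about 2 mm |
| Round weight | round mat | about 1 mm |
| Batten | rest | about 1 mm |
| Block (flat, lino side up) | rack | about 1 mm |

- **Slip:** while carrying the square weight I entered one turn on the wrong axis. That tilted it about 5° in free air; I levelled it before placing and nothing was touched.
- **Camera disagreement:** the views differed by up to about 4 mm on the places' positions, which is more than the stated calibration error. I used the close wrist views for the final alignment. I looked at the last scene picture, where all four parts sit in their places, but did not measure it.

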